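Unnest the bead pots and ready the balance

ROBOT

A 6-joint arm with a two-finger parallel gripper is mounted at the origin on the work surface. World frame = base frame: x ahead of the robot, y to its left, z up, the work surface at z = 0. Lengths are in m, angles in degrees, forces in N, time in s.
With the tool pointing down it reaches from about 0.4 to 0.825 m from the base axis. Payload 7 kg.
Tool frame: the origin (TCP) lies on the centre line of the jaws, within the pads' length; the fingertips stand r.nose_length ahead of it and the grasp point (between the pads) lies 2 mm behind it (r.nose_length is the distance from the TCP to the fingertips, in m); z points along the fingers, y is the direction in which the jaws open and shut (so a half turn about z gives the same grasp; the last joint's range is limited). The gripper opens to 88 mm and grips with 3 to 60 N. Pads are 19 mm wide; open, the fingers measure 130 mm over their backs; the gripper's body (78 mm by 193 mm) begins 47 mm behind the grasp point.
Start: joints at [86.236, 20.546, 0.682, 0, -70.136, -16.507], TCP at [0.234, 0.633, 0.244] pointing down, gripper open.
Joint ranges: [-176.03, 176.03], [-82.01, 121.73], [-58.28, 71.71], [-173.87, 95.51], [-174.79, -0.11], [-173.66, 173.66]. Speed limits (degrees/s): [136.94, 136.94, 172.46, 180, 180, 180].

INTERFACE

Orientations are given as [roll, pitch, yaw] about the fixed x, y, z axes, in that order (R = Rz(yaw) Ry(pitch) Rx(roll)).
In Python, from plant import r gives the robot as it stands.
- The arm moves only by the tool apply_moves, never from a script. Its argument "targets" is a list of rows, each a list of 3 entries, a list of its own where there are three numbers: the shift along the tool's x, y, z scaled (see below), then the turn, a rotation vector about the tool's x, y, z scaled (see below), then the finger opening in mm, from 0 to 87.6. A call has 1 to 5 rows; each row shifts and turns the pose as measured when the row begins, along the tool's axes as they then stand; what a row does not reach is not made up. The controller multiplies each number of a shift by 0.04 m and each number of a turn by 8 degrees. A row lasts 1/10 s, in which the tool goes at most 50 mm and 8.59 degrees, less where a joint would pass 70% of its speed; a pose out of reach is approached as far as the arm can. A call with a number of a shift or a turn outside -1 to 1 is refused whole. A call with a gripper value outside its range is refused whole. The fingers move at their own pace and stop on an object; "squeeze" is the grip in N (left out, the last holds). Time passes only in rows, so rows that do not move let the fingers close. It gives the time, the measured TCP pose, the force and the opening at its end, in the units of the state.
- r.get_state(): the state, without advancing time (a new reading comes with each control period).
- r.capture(name): name is "side" or "top"; returns a dict with "img" (420x560x3 uint8, blue, green, red), "z_map" (420x560 float32, m along the optical axis (not along the pixel's ray), 0 where there is no reading), "fx", "fy", "cx", "cy" (pixels), "k1" (the pictures are not rectified: a ray, as slopes to the right and down, at radius r is drawn at 1 + k1 r^2 times it, then the intrinsics apply), "camera_from_world" (4x4, takes a point from world to camera coordinates). Camera axes: x right, y up, looking along -z (the intrinsics and any distortion apply to the point x, -y, -z); pixel columns grow to the right and rows downward; lengths in m; the calibration is good to about 2 mm. A picture is of the moment at which its call begins.
- r.close_job(): hands the job in, once; it reports no verdict.
The state is a dict: "time_s": time; "joints": joint angles; "qd": joint speeds; "joint_torque": joint torques, N m; "tcp_pos": TCP position; "eef_rot": TCP orientation; "contact_force": force on the tool from outside, world axes, zero at the start; "moment": the same for the moment, N m; "gripper_width": finger opening in m.
Only numpy, scipy, OpenCV 4.12 (cv2) and the standard library are available. Lean on these libraries where they do the work, as an engineer would, in place of code of your own. Each camera call takes 0.05 s, during which the arm holds its last target.

TASK

Set the bench up for weighing out beads: switch the balance on with its round key and then choose the unit with its square key, both while the pan is still empty, then stand one large pot upright in the middle of the pan and press the long key to tare it. Pull all the other nested pots apart and stand them upright on the floor of the pot tray, small ones in the narrow channel, medium ones in the middle channel and the remaining large one in the wide channel. Press one key at a time, let each come back up, press the long key only when the pot is on the pan, and do not disturb the bead jar, the wire spool or the pliers.

Things in the scene. Friction and masses are not known exactly. Their poses are not given: they have to be found in the camera images.
- l1_mid (a point): Large white stoneware bead pot, a plain straight-sided cup 60 mm across outside, 48 mm tall, wall 4.5 mm, about 160 g; its foot is thick, the inside floor 20 mm above its underside. Starts on the bench, under m1. This point is its centre, 24 mm above its underside; z points up out of its mouth.
- m1_mid (a point): Medium-sized white stoneware bead pot, a plain straight-sided cup 44 mm across outside, 48 mm tall, wall 4.5 mm, about 90 g; its foot is thick, the inside floor 20 mm above its underside. Starts loose inside pot l1, standing on its inside floor and 20 mm out of it. This point is its centre, 24 mm above its underside; z points up out of its mouth.
- s1_mid (a point): Small white stoneware bead pot, a plain straight-sided cup 30 mm across outside, 48 mm tall, wall 4 mm, about 45 g; its foot is thick, the inside floor 20 mm above its underside. Starts loose inside pot m1, standing on its inside floor and 20 mm out of it (may be absent). This point is its centre, 24 mm above its underside; z points up out of its mouth.
- l2_mid (a point): Large white stoneware bead pot, a plain straight-sided cup 60 mm across outside, 48 mm tall, wall 4.5 mm, about 160 g; its foot is thick, the inside floor 20 mm above its underside. Starts on the bench, under m2. This point is its centre, 24 mm above its underside; z points up out of its mouth.
- m2_mid (a point): Medium-sized white stoneware bead pot, a plain straight-sided cup 44 mm across outside, 48 mm tall, wall 4.5 mm, about 90 g; its foot is thick, the inside floor 20 mm above its underside. Starts loose inside pot l2, standing on its inside floor and 20 mm out of it. This point is its centre, 24 mm above its underside; z points up out of its mouth.
- s2_mid (a point): Small white stoneware bead pot, a plain straight-sided cup 30 mm across outside, 48 mm tall, wall 4 mm, about 45 g; its foot is thick, the inside floor 20 mm above its underside. Starts loose inside pot m2, standing on its inside floor and 20 mm out of it (may be absent). This point is its centre, 24 mm above its underside; z points up out of its mouth.
- m3_mid (a point): Medium-sized white stoneware bead pot, a plain straight-sided cup 44 mm across outside, 48 mm tall, wall 4.5 mm, about 90 g; its foot is thick, the inside floor 20 mm above its underside. Starts on the bench, under s3 or alone. This point is its centre, 24 mm above its underside; z points up out of its mouth.
- s3_mid (a point): Small white stoneware bead pot, a plain straight-sided cup 30 mm across outside, 48 mm tall, wall 4 mm, about 45 g; its foot is thick, the inside floor 20 mm above its underside. Starts loose inside pot m3, standing on its inside floor and 20 mm out of it (may be absent). This point is its centre, 24 mm above its underside; z points up out of its mouth.
- row_wide (a point): The wide channel, for large pots, of the fixed wooden tray: 68 mm wide between rails, 220 mm long. The point is the middle of its floor, 6 mm above the bench; y along it, x across it (away from the robot), z up. Rails stand 8 mm above the floor. Wide is nearest the robot, then middle (65 mm on), then narrow (50 mm on).
- row_middle (a point): The middle channel, for medium pots, of the fixed wooden tray: 52 mm wide between rails, 220 mm long. The point is the middle of its floor, 6 mm above the bench; y along it, x across it (away from the robot), z up. Rails stand 8 mm above the floor. Wide is nearest the robot, then middle (65 mm on), then narrow (50 mm on).
- row_narrow (a point): The narrow channel, for small pots, of the fixed wooden tray: 38 mm wide between rails, 220 mm long. The point is the middle of its floor, 6 mm above the bench; y along it, x across it (away from the robot), z up. Rails stand 8 mm above the floor. Wide is nearest the robot, then middle (65 mm on), then narrow (50 mm on).
- pan: Round steel pan, 120 mm across, at the back of a fixed grey bench balance (212 mm deep along x, 170 mm wide along y, housing 44 mm high) with a display and three keys along its front edge, nearest the robot. Origin at the centre of the pan's underside, 121 mm behind the line of keys. The balance may be left or right of the nests, the tray opposite.
- pan_mid (a point): Centre of the top face of the pan, 58 mm above the bench; z up. The pan is level and does not sink noticeably.
- key_power_top (a point): Middle of the top face of the balance's power key (round key, 20 mm across, the left one seen from the robot: switches the balance on). Its top stands 6 mm above the housing, 50 mm above the bench; press straight down.
- key_power (a joint): How far that key is pressed, in m: 0 at rest, 0.004 fully down (needs 4 N; springs back by itself). It counts as pressed beyond 0.0025.
- key_unit_top (a point): Middle of the top face of the balance's unit key (square key, 17 mm, the middle one: chooses the unit). Its top stands 6 mm above the housing, 50 mm above the bench; press straight down.
- key_unit (a joint): How far that key is pressed, in m: 0 at rest, 0.004 fully down (needs 4 N; springs back by itself). It counts as pressed beyond 0.0025.
- key_tare_top (a point): Middle of the top face of the balance's tare key (long key, 40 by 16 mm, the right one seen from the robot: tare). Its top stands 6 mm above the housing, 50 mm above the bench; press straight down.
- key_tare (a joint): How far that key is pressed, in m: 0 at rest, 0.004 fully down (needs 4 N; springs back by itself). It counts as pressed beyond 0.0025.
- bead_jar: Bystander: closed glass jar of beads, 48 mm across, 75 mm tall, beyond the nests; origin at the centre of its underside. Leave alone.
- wire_spool: Bystander: spool of copper wire, 64 mm across, 42 mm tall, beyond the nests; origin at the centre of its underside. Leave alone.
- pliers: Bystander: pliers lying flat, about 140 mm long and 14 mm high, beyond the nests; origin near the middle, on the bench. Leave alone.
There are look-alikes about, which are no part of the job. What is shaped like the part that bears s2_mid but blue or yellow is not meant. Leave any red look-alike of the part that bears l2_mid alone.

How it is judged (in metres and radians):
On the way, in this order (a step that is already met when the one before it is completed fails the run):
1. the round power key is pressed with the pan empty (value of joint key_power above 0.0025 m and contact force between pan and anything else below 0.05 N), for 0.05 s.
2. the square unit key is pressed with the pan empty (value of joint key_unit above 0.0025 m and contact force between pan and anything else below 0.05 N), for 0.05 s.
3. a large pot stands upright in the middle of the pan, its weight on the pan (((horizontal distance between l1_mid and pan_mid below 0.025 m and z of l1_mid in the frame of pan_mid between 0.02 and 0.028 m and angle between l1_mid's own z axis and vertical below 0.1 rad) or (horizontal distance between l2_mid and pan_mid below 0.025 m and z of l2_mid in the frame of pan_mid between 0.02 and 0.028 m and angle between l2_mid's own z axis and vertical below 0.1 rad)) and contact force between pan and anything else above 0.5 N), for 0.3 s.
4. the long tare key is pressed with the large pot on the pan (value of joint key_tare above 0.0025 m and ((horizontal distance between l1_mid and pan_mid below 0.025 m and z of l1_mid in the frame of pan_mid between 0.02 and 0.028 m and angle between l1_mid's own z axis and vertical below 0.1 rad) or (horizontal distance between l2_mid and pan_mid below 0.025 m and z of l2_mid in the frame of pan_mid between 0.02 and 0.028 m and angle between l2_mid's own z axis and vertical below 0.1 rad))), for 0.05 s.
At the end, for the whole second after the job is handed in: One large pot upright on the pan within 25 mm of its middle; every other pot present upright (0.1 rad) on the tray floor in its channel: small narrow, medium middle, the other large one wide; none nested; nothing held, all keys back up (x of m1_mid in the frame of row_middle between -0.0065 and 0.0065 m and y of m1_mid in the frame of row_middle between -0.091 and 0.091 m and z of m1_mid in the frame of row_middle between 0.02 and 0.028 m and angle between each of m1_mid, s1_mid, m2_mid, s2_mid, m3_mid, s3_mid's own z axis and vertical below 0.1 rad and x of s1_mid in the frame of row_narrow between -0.0065 and 0.0065 m and y of s1_mid in the frame of row_narrow between -0.098 and 0.098 m and z of s1_mid in the frame of row_narrow between 0.02 and 0.028 m and x of m2_mid in the frame of row_middle between -0.0065 and 0.0065 m and y of m2_mid in the frame of row_middle between -0.091 and 0.091 m and z of m2_mid in the frame of row_middle between 0.02 and 0.028 m and x of s2_mid in the frame of row_narrow between -0.0065 and 0.0065 m and y of s2_mid in the frame of row_narrow between -0.098 and 0.098 m and z of s2_mid in the frame of row_narrow between 0.02 and 0.028 m and x of m3_mid in the frame of row_middle between -0.0065 and 0.0065 m and y of m3_mid in the frame of row_middle between -0.091 and 0.091 m and z of m3_mid in the frame of row_middle between 0.02 and 0.028 m and x of s3_mid in the frame of row_narrow between -0.0065 and 0.0065 m and y of s3_mid in the frame of row_narrow between -0.098 and 0.098 m and z of s3_mid in the frame of row_narrow between 0.02 and 0.028 m and (((horizontal distance between l1_mid and pan_mid below 0.025 m and z of l1_mid in the frame of pan_mid between 0.02 and 0.028 m and angle between l1_mid's own z axis and vertical below 0.1 rad) and (x of l2_mid in the frame of row_wide between -0.0065 and 0.0065 m and y of l2_mid in the frame of row_wide between -0.083 and 0.083 m and z of l2_mid in the frame of row_wide between 0.02 and 0.028 m and angle between l2_mid's own z axis and vertical below 0.1 rad)) or ((horizontal distance between l2_mid and pan_mid below 0.025 m and z of l2_mid in the frame of pan_mid between 0.02 and 0.028 m and angle between l2_mid's own z axis and vertical below 0.1 rad) and (x of l1_mid in the frame of row_wide between -0.0065 and 0.0065 m and y of l1_mid in the frame of row_wide between -0.083 and 0.083 m and z of l1_mid in the frame of row_wide between 0.02 and 0.028 m and angle between l1_mid's own z axis and vertical below 0.1 rad))) and value of joint each of key_power, key_unit, key_tare below 0.001 m); the robot touches nothing.
It fails at once if two keys pressed at once (value of joint each of key_power, key_unit above 0.0025 m or value of joint each of key_unit, key_tare above 0.0025 m or value of joint each of key_power, key_tare above 0.0025 m).
It fails at once if the tare key pressed with nothing on the pan (value of joint key_tare above 0.0025 m and contact force between pan and anything else below 0.05 N).
It fails at once if the bead jar moved by more than 30 mm (distance of bead_jar from where it was at the start of the episode above 0.03 m).
It fails at once if the wire spool moved by more than 30 mm (distance of wire_spool from where it was at the start of the episode above 0.03 m).
It fails at once if the pliers moved by more than 30 mm (distance of pliers from where it was at the start of the episode above 0.03 m).
Of pot_s1, pot_s2, pot_s3 only 1 to 3 are there at a start; the rules pass over those that are not, and their reading is None.
At some moment in a run one of pot_l1, pot_l2, pot_m3 may be knocked a few centimetres aside while the robot is not near it.
Once in a run the grip may slacken for a moment while it holds something.
It also fails if it takes over 210 s, if anything falls off the work surface, if the arm or the gripper's body presses on something with over 40 N, if the wrist force passes 120 N, or if a joint passes its speed limit or range.

## Working session

There is one attempt and no reset: what is moved stays moved. The work goes in short steps, Python scripts to look and compute and a tool call to move; the robot and the scene stay as the last step left them, time stands still between calls to the robot, and variables do not carry over. Pictures are saved under pics/ and viewed, and the job is handed in when it is done.

Besides the shell and the picture viewer there is one more tool, called after "Call:" as name(argument=value, ...), one argument or row to a line, values as JSON. apply_moves: Moves the arm, as the interface text tells. Its arguments: {"type":"object","properties":{"targets":{"type":"array","items":{"type":"array"}},"squeeze":{"type":"number"}},"required":["targets"]}

```bash
ls; mkdir -p pics
cat > h.py <<'E'
import numpy as np, cv2
from plant import r
def cap(name,fn=None):
    c=r.capture(name)
    if fn: cv2.imwrite('pics/'+fn,c['img'])
    return c
def pts(c):
    H,W=c['z_map'].shape
    u,v=np.meshgrid(np.arange(W),np.arange(H))
    xd=(u-c['cx'])/c['fx']; yd=(v-c['cy'])/c['fy']
    x,y=xd.copy(),yd.copy()
    for _ in range(20):
        s=1+c['k1']*(x*x+y*y); x=xd/s; y=yd/s
    z=c['z_map']
    P=np.stack([x*z,-y*z,-z,np.ones_like(z)],-1)
    Wd=P@np.linalg.inv(c['camera_from_world']).T
    Wd=Wd[...,:3]; Wd[z<=0]=np.nan
    return Wd
E
python3 - <<'E'
from h import *
for n in('side','top'):
    c=cap(n,n+'0.png'); print(n,c['fx'],c['fy'],c['cx'],c['cy'],c['k1']); print(np.linalg.inv(c['camera_from_world']).round(3))
    np.savez(''+n+'0.npz',**c)
s=r.get_state(); print(s, r.nose_length)
E
```

```text
pics
side 399.01276176740157 399.01276176740157 279.0925782783876 208.200842894126 -0.05123275623536127
[[ 0.989  0.109 -0.104  0.508]
 [-0.15   0.686 -0.712 -0.599]
 [-0.006  0.72   0.694  0.672]
 [ 0.     0.     0.     1.   ]]
top 512.6449369848978 512.6449369848978 276.73687877008905 209.0469301491474 -0.04705145462642023
[[-0.002  0.987 -0.158  0.372]
 [-1.    -0.004 -0.011 -0.008]
 [-0.011  0.158  0.987  1.374]
 [ 0.     0.     0.     1.   ]]
{'time_s': 0.1, 'joints': array([ 8.62357516e+01,  2.05862478e+01,  6.41170203e-01, -1.77232234e-02,
       -7.01349156e+01, -1.65062447e+01]), 'qd': array([-0.09459568, -0.17363559,  0.14312762,  0.00668991, -0.00922962,
        0.03178345]), 'joint_torque': array([-8.14312807e-04, -5.84162879e+01,  2.93752849e+01,  7.01546788e+00,
        1.01720323e-02, -4.87696207e-05]), 'tcp_pos': array([0.23374476, 0.63282135, 0.24274493]), 'eef_rot': array([ 1.79918569e+02, -6.75429471e-03, -2.02765224e+01]), 'contact_force': array([-0.95821598, -0.33102748, -1.31200839]), 'moment': array([-0.00712454,  0.00573941, -0.01343569]), 'gripper_width': 0.08770242067245813} 0.017
```

View pics/top0.png

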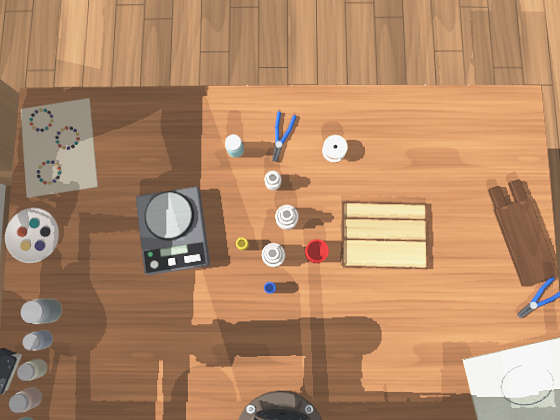

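View pics/side0.png

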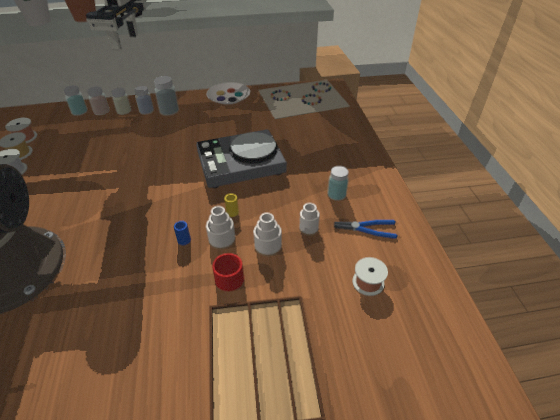

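The top view shows the balance on the left, keys near (154,255), (170,260) and (192,257), and the pan at (168,215). The stacks are at (273,180), (287,217) and (272,254). The red pot is at (317,251), the blue one at (270,287) and the yellow one at (241,243). The tray is on the right.

```bash
cat > m.py <<'E'
from h import *
def ld(n): return dict(np.load(n+'.npz'))
if __name__=='__main__':
    c=ld('top0');P=pts(c)
    im=c['img'][170:300,130:440]; cv2.imwrite('pics/crop1.png',cv2.resize(im,None,fx=2.58,fy=2.58,interpolation=cv2.INTER_CUBIC))
    im=c['img'][180:280,130:230]; cv2.imwrite('pics/crop2.png',cv2.resize(im,None,fx=6,fy=6,interpolation=cv2.INTER_CUBIC))
    for n in('top0','side0'):
        c=ld(n);P=pts(c)
        for lo,hi in((0.084,.096),(.064,.076),(.04,.056)):
            m=(P[...,2]>lo)&(P[...,2]<hi)&(P[...,0]>.3)&(P[...,0]<.75)&(P[...,1]<.35)&(P[...,1]>-.35)
            k,L,st,ce=cv2.connectedComponentsWithStats(m.astype(np.uint8))
            for i in range(1,k):
                if st[i,4]>15:
                    q=P[L==i]; a=q.min(0);b=q.max(0)
                    print(n,lo,st[i,4],ce[i].round(),'min',a.round(4),'max',b.round(4),'mid',((a+b)/2).round(4)[:2])
E
python3 m.py
```

```text
top0 0.084 48 [287. 214.] min [ 0.5495 -0.0326  0.0841] max [ 0.5783 -0.0046  0.0933] mid [ 0.5639 -0.0186]
top0 0.084 47 [272. 253.] min [0.451  0.0057 0.0845] max [0.4786 0.0334 0.0954] mid [0.4648 0.0195]
top0 0.064 35 [233. 147.] min [0.7378 0.1054 0.0668] max [0.7493 0.1392 0.0756] mid [0.7435 0.1223]
top0 0.064 35 [271. 178.] min [0.6494 0.0055 0.0643] max [0.6786 0.0316 0.0713] mid [0.664  0.0186]
top0 0.064 44 [282. 218.] min [ 0.5441 -0.0251  0.0643] max [0.5808 0.0032 0.0754] mid [ 0.5625 -0.011 ]
top0 0.064 74 [272. 254.] min [ 0.4447 -0.0017  0.0643] max [0.4857 0.0391 0.0747] mid [0.4652 0.0187]
top0 0.04 41 [233. 152.] min [0.7337 0.1013 0.0409] max [0.7482 0.1412 0.0559] mid [0.7409 0.1212]
top0 0.04 144 [335. 152.] min [ 0.7211 -0.1797  0.0402] max [ 0.7498 -0.1231  0.0489] mid [ 0.7355 -0.1514]
top0 0.04 92 [272. 181.] min [ 0.642  -0.0023  0.0401] max [0.6854 0.0401 0.0554] mid [0.6637 0.0189]
top0 0.04 23 [273. 177.] min [0.6603 0.0083 0.04  ] max [0.6765 0.0268 0.0549] mid [0.6684 0.0175]
top0 0.04 2857 [177. 240.] min [0.4181 0.188  0.04  ] max [0.643 0.35  0.056
[... 1921 characters left out ...]
0.6443 -0.0066  0.0401] max [0.6869 0.0332 0.0559] mid [0.6656 0.0133]
side0 0.04 20 [310. 209.] min [0.6591 0.0205 0.0466] max [0.6767 0.0275 0.0558] mid [0.6679 0.024 ]
side0 0.04 236 [220. 229.] min [ 0.4363 -0.0177  0.04  ] max [0.4956 0.0278 0.0559] mid [0.466 0.005]
side0 0.04 101 [180. 227.] min [0.3668 0.007  0.0403] max [0.396  0.0387 0.049 ] mid [0.3814 0.0228]
side0 0.04 247 [267. 237.] min [ 0.5371 -0.0534  0.04  ] max [ 0.5958 -0.0022  0.0559] mid [ 0.5664 -0.0278]
side0 0.04 262 [227. 266.] min [ 0.4461 -0.1309  0.04  ] max [ 0.5054 -0.0695  0.0505] mid [ 0.4758 -0.1002]
side0 0.04 265 [363. 271.] min [ 0.723  -0.1839  0.04  ] max [ 0.7499 -0.1224  0.0455] mid [ 0.7364 -0.1531]
```

View pics/crop1.png

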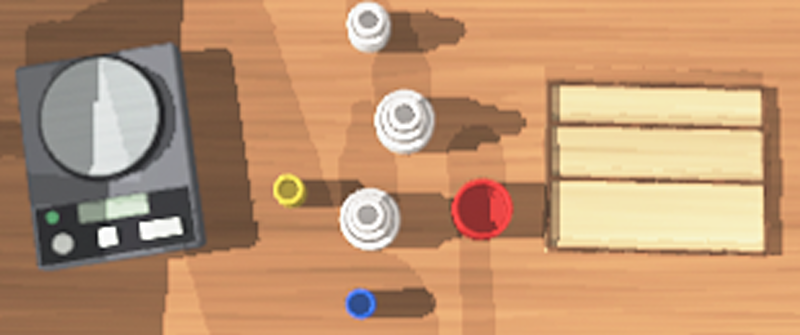

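View pics/crop2.png

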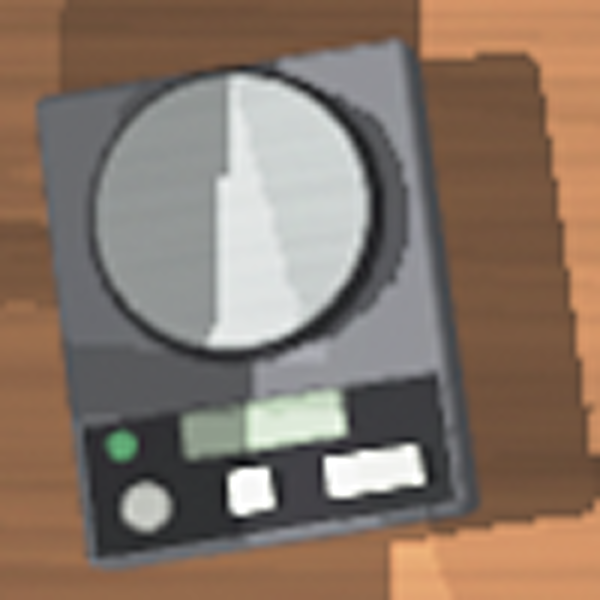

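```bash
cat >> h.py <<'E'
def ray(c,u,v,z):
    xd=(u-c['cx'])/c['fx']; yd=(v-c['cy'])/c['fy'];x,y=xd,yd
    for _ in range(20):
        s=1+c['k1']*(x*x+y*y); x=xd/s; y=yd/s
    T=np.linalg.inv(c['camera_from_world']); d=T[:3,:3]@np.array([x,-y,-1]); o=T[:3,3]
    return o+d*(z-o[2])/d[2]
E
python3 - <<'E'
from m import *
c=ld('top0')
f=lambda a,b,z:ray(c,a/6+130-.4,b/6+180-.4,z).round(4)
print('pow',f(146,506,.05),'unit',f(252,490,.05),'tare',f(374,471,.05))
P=pts(c)
for n in('top0','side0'):
    c=ld(n);P=pts(c)
    m=(P[...,2]>.0555)&(P[...,2]<.0625)&(P[...,0]>.45)&(P[...,0]<.68)&(P[...,1]<.36)&(P[...,1]>.18)
    q=P[m]; print(n,'pan',len(q),q.min(0),q.max(0),((q.min(0)+q.max(0))/2).round(4))
    (cx,cy),rr=cv2.minEnclosingCircle(q[:,:2].astype(np.float32)); print(cx,cy,rr)
    m=(P[...,2]>.035)&(P[...,2]<.054)&(P[...,0]>.38)&(P[...,0]<.7)&(P[...,1]<.4)&(P[...,1]>.16)
    q=P[m]; print('box',cv2.minAreaRect(q[:,:2].astype(np.float32)))
    m=(P[...,2]>.002)&(P[...,2]<.02)&(P[...,0]>.4)&(P[...,0]<.68)&(P[...,1]<-.14)&(P[...,1]>-.46)
    k,L,st,ce=cv2.connectedComponentsWithStats(m.astype(np.uint8)); i=1+st[1:,4].argmax(); q=P[L==i]
    print('tray',st[i,4],cv2.minAreaRect(q[:,:2].astype(np.float32)),np.nanmedian(q[:,2]))
c=ld('top0')
im=c['img'][190:280,330:440]; cv2.imwrite('pics/crop3.png',cv2.resize(im,None,fx=6,fy=6,interpolation=cv2.INTER_CUBIC))
c=ld('side0')
im=c['img'][120:190,190:290]; cv2.imwrite('pics/crop4.png',cv2.resize(im,None,fx=6,fy=6,interpolation=cv2.INTER_CUBIC))
im=c['img'][290:420,200:325]; cv2.imwrite('pics/crop5.png',cv2.resize(im,None,fx=4,fy=4,interpolation=cv2.INTER_CUBIC))
E
```

```text
pow [0.4412 0.3246 0.05  ] unit [0.4481 0.2788 0.05  ] tare [0.4562 0.2261 0.05  ]
top0 pan 1181 [0.4534752  0.22211505 0.05550867] [0.62647402 0.34817462 0.06248684] [0.54   0.2851 0.059 ]
0.5386106371879578 0.2675316035747528 0.09536419063806534
box ((0.5313013792037964, 0.2842280864715576), (0.21026630699634552, 0.16997984051704407), 8.921504020690918)
tray 5468 ((0.5098605155944824, -0.28261449933052063), (0.26604536175727844, 0.2158094048500061), 89.8081283569336) 0.006712815973339725
side0 pan 827 [0.50947769 0.22522888 0.05550066] [0.62765774 0.34672242 0.05985872] [0.5686 0.286  0.0577]
0.5693461894989014 0.28618037700653076 0.06154858320951462
box ((0.5303669571876526, 0.2795042395591736), (0.21063336730003357, 0.17581191658973694), 8.780508041381836)
tray 12473 ((0.5194128751754761, -0.2777565121650696), (0.24181216955184937, 0.18456241488456726), 89.3432388305664) 0.006260921306328493
```

View pics/crop3.png

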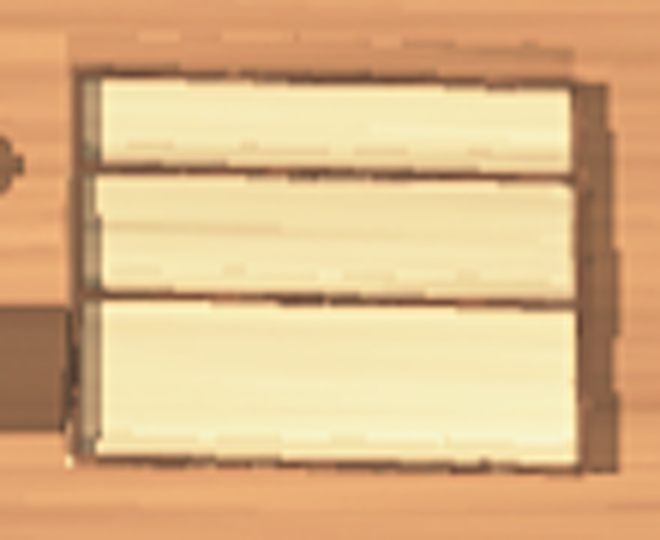

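View pics/crop4.png

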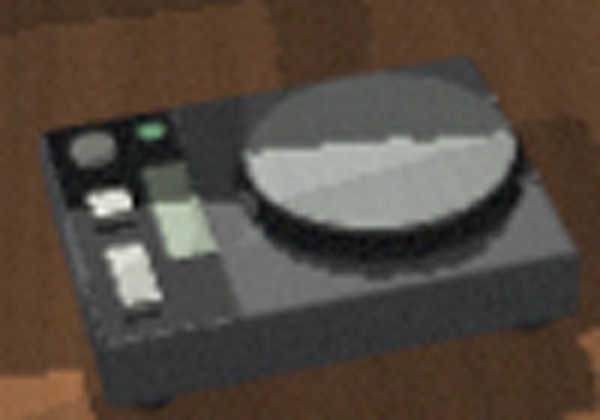

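View pics/crop5.png

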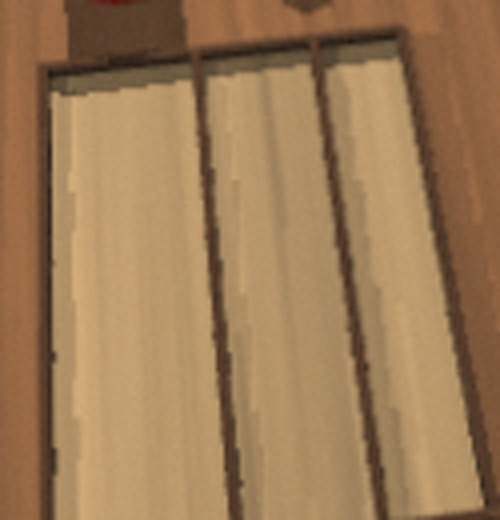

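Run:
```python
from m import *
c=ld('top0')
f=lambda a,b,z:ray(c,a/6+330-.4,b/6+190-.4,z).round(4)[:2]
for nm,l in dict(back=[(100,72),(570,85)],MN=[(100,168),(570,178)],WM=[(100,294),(570,302)],front=[(100,460),(570,468)]).items(): print(nm,[f(*p,.014) for p in l])
print('left rail',f(82,80,.014),f(85,450,.014),'right',f(574,90,.014),f(579,460,.014))
f=lambda a,b,z:ray(c,a/6+130-.4,b/6+180-.4,z).round(4)
print('pan top',f(236,211,.058))
c=ld('side0')
f=lambda a,b,z:ray(c,a/6+190-.4,b/6+120-.4,z).round(4)[:2]
print('side pow',f(93,150,.05),'unit',f(109,203,.05),'tare',f(133,275,.05),'pan',f(381,150,.058))
f=lambda a,b,z:ray(c,a/4+200-.4,b/4+290-.4,z).round(4)[:2]
print('side rails L',f(48,72,.014),'WM',f(197,55,.014),f(235,510,.014),'MN',f(315,45,.014),f(380,510,.014),'back',f(403,33,.014),f(485,480,.014),'front',f(52,510,.014))
```

```text
back [array([ 0.609 , -0.1803]), array([ 0.6022, -0.3914])]
MN [array([ 0.5655, -0.1792]), array([ 0.5601, -0.3894])]
WM [array([ 0.509 , -0.1779]), array([ 0.5045, -0.3867])]
front [array([ 0.4357, -0.1763]), array([ 0.4312, -0.3834])]
left rail [ 0.6054 -0.1721] [ 0.4402 -0.1697] right [ 0.5999 -0.3931] [ 0.4346 -0.3875]
pan top [0.5685 0.2875 0.058 ]
side pow [0.4405 0.3168] unit [0.4468 0.275 ] tare [0.4558 0.2215] pan [0.5682 0.2842]
side rails L [ 0.439  -0.1717] WM [ 0.5099 -0.173 ] [ 0.5042 -0.3809] MN [ 0.5665 -0.1762] [ 0.5599 -0.3895] back [ 0.6095 -0.176 ] [ 0.6027 -0.3848] front [ 0.4336 -0.3705]
```

```bash
cat > go.py <<'E'
import sys
from h import *
from scipy.spatial.transform import Rotation as Ro
def plan(x,y,z,yaw):
    s=r.get_state(); p=np.array(s['tcp_pos']); R=Ro.from_euler('xyz',s['eef_rot'],degrees=True)
    d=R.inv().apply(np.array([x,y,z])-p)/.04
    Rt=Ro.from_euler('xyz',[180,0,yaw],degrees=True)
    rv=np.degrees((R.inv()*Rt).as_rotvec())/8
    n=int(np.ceil(max(abs(d).max(),np.linalg.norm(d)/1.2,np.linalg.norm(rv))))
    print('t %.2f'%s['time_s'],'tcp',p.round(4),'rot',s['eef_rot'].round(2),'w %.4f'%s['gripper_width'],'F',s['contact_force'].round(2))
    print('total shift',d.round(2),'turn',rv.round(2),'rows',n)
if __name__=='__main__': plan(*map(float,sys.argv[1:5]))
E
python3 go.py .441 .322 .10 9
```

```text
t 0.10 tcp [0.2337 0.6328 0.2427] rot [ 1.7992e+02 -1.0000e-02 -2.0280e+01] w 0.0877 F [-0.96 -0.33 -1.31]
total shift [7.55 5.49 3.58] turn [ 0.01  0.   -3.66] rows 9
```

Call:
apply_moves(
  targets=[
    [[0.8,0.6,0.2],[0,0,-0.9],0],
    [[0.7,0.7,0.2],[0,0,-0.9],0],
    [[0.6,0.8,0.2],[0,0,-0.9],0],
    [[0.5,0.8,0.2],[0,0,-0.9],0],
    [[0.5,0.8,0.3],[0,0,0],0],
  ],
  squeeze=20,
)

```text
time_s: 0.6
tcp_pos: [0.3433, 0.4697, 0.1957]
eef_rot: [179.9, 0.1, 10.1]
contact_force: [0.4, 0.2, -0.4]
gripper_width: 0.0533
```

```bash
python3 go.py .441 .322 .10 9
```

```text
t 0.60 tcp [0.3433 0.4697 0.1957] rot [1.7986e+02 7.0000e-02 1.0050e+01] w 0.0533 F [ 0.38  0.21 -0.36]
total shift [1.76 4.06 2.4 ] turn [0.02 0.01 0.13] rows 5
```

Call:
apply_moves(
  targets=[
    [[0.4,0.9,0.5],[0,0,0],0],
    [[0.4,0.9,0.5],[0,0,0],0],
    [[0.4,0.9,0.5],[0,0,0],0],
    [[0.3,0.8,0.5],[0,0,0],0],
    [[0.2,0.4,0.3],[0,0,0],0],
  ],
)

```text
time_s: 1.1
tcp_pos: [0.4406, 0.3194, 0.1004]
eef_rot: [179.9, 0.1, 10.0]
contact_force: [0.5, 0.8, 0.2]
gripper_width: 0.0133
```

```bash
python3 go.py .441 .322 .075 9; python3 -c "
from h import *
c=cap('top','t1.png');cv2.imwrite('pics/t1c.png',cv2.resize(c['img'][150:300,100:300],None,fx=4,fy=4)); c=cap('side');cv2.imwrite('pics/s1c.png',cv2.resize(c['img'][60:210,150:350],None,fx=4,fy=4))"
```

```text
t 1.10 tcp [0.4406 0.3194 0.1004] rot [1.7988e+02 1.1000e-01 1.0040e+01] w 0.0133 F [0.47 0.77 0.25]
total shift [ 0.02 -0.06  0.63] turn [0.02 0.01 0.13] rows 1
```

View pics/t1c.png

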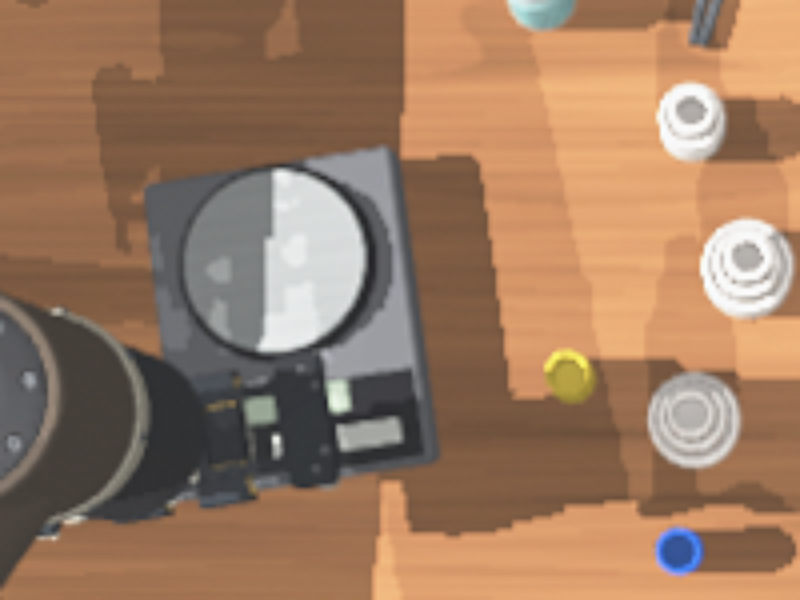

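View pics/s1c.png

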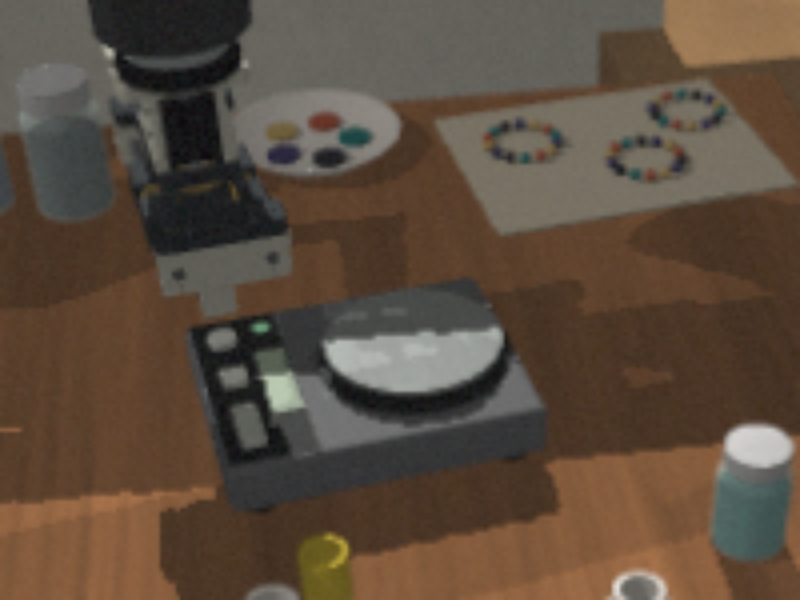

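Side view: the fingertips are at about (204,136) px, just above the power key. I'll use the tip to check the side camera's calibration.

Run:
```python
from m import *
c=ld('side0')
s=r.get_state();print(s['tcp_pos'])
cw=c['camera_from_world']
def proj(c,p):
    q=c['camera_from_world']@np.append(p,1); x=q[0]/-q[2]; y=-q[1]/-q[2]; k=1+c['k1']*(x*x+y*y)
    return np.array([x*k*c['fx']+c['cx'],y*k*c['fy']+c['cy']])
tip=s['tcp_pos']-[0,0,.017]
for d in(-.02,.02): 
  for e in (-.0095,.0095): print(proj(c,tip+[e,d,0]).round(1))
P=pts(r.capture('side'))
print(P[132:137,196:212,:].round(3)[::4,::4])
```

```text
[0.44045848 0.3193104  0.09989051]
[199.9 138.3]
[207.2 137.7]
[199.8 130. ]
[206.9 129.4]
[[[ 0.431  0.225  0.15 ]
  [ 0.434  0.297  0.103]
  [ 0.444  0.302  0.1  ]
  [ 0.454  0.3    0.1  ]]

 [[ 0.408  0.441 -0.001]
  [ 0.432  0.297  0.092]
  [ 0.442  0.3    0.088]
  [ 0.452  0.303  0.085]]]
```

Call:
apply_moves(
  targets=[
    [[0,-0.04,0.5],[0,0,0.1],0],
    [[0,0,0.22],[0,0,0],0],
    [[0,0,0.1],[0,0,0],0],
  ],
)

```text
time_s: 1.55
tcp_pos: [0.4411, 0.3259, 0.0698]
eef_rot: [-179.9, -0.1, 9.3]
contact_force: [0.2, 0.1, -0.6]
gripper_width: 0.0005
```

Call:
apply_moves(
  targets=[
    [[0,0.1,0],[0,0,0],0],
    [[0,0,0],[0,0,0],0],
  ],
)

```text
time_s: 1.75
tcp_pos: [0.4414, 0.3228, 0.0703]
eef_rot: [-179.9, -0.1, 9.4]
contact_force: [-0.6, 0.2, 0.6]
gripper_width: 0.0003
```

Good. Press it.

Call:
apply_moves(
  targets=[
    [[0,0,0.1],[0,0,0],0],
    [[0,0,0.12],[0,0,0],0],
    [[0,0,0.04],[0,0,0],0],
  ],
)

```text
time_s: 2.05
tcp_pos: [0.4419, 0.3237, 0.0628]
eef_rot: [-179.9, -0.3, 9.6]
contact_force: [-8.4, -4.2, 27.1]
gripper_width: 0.0005
```

Call:
apply_moves(
  targets=[
    [[0,0,-0.4],[0,0,0],0],
    [[0,0,-0.4],[0,0,0],0],
    [[0,0.5,0],[0,0,0],0],
    [[0,0.5,0],[0,0,0],0],
    [[0,0,0],[0,0,0],0],
  ],
)

```text
time_s: 2.55
tcp_pos: [0.4487, 0.2823, 0.0956]
eef_rot: [-179.8, -0.4, 9.6]
contact_force: [-0.0, -1.0, -0.6]
gripper_width: 0.0002
```

```bash
python3 go.py .4478 .277 .070 9
```

```text
t 2.55 tcp [0.4487 0.2823 0.0956] rot [-179.81   -0.35    9.64] w 0.0002 F [-0.04 -1.02 -0.65]
total shift [-0.05  0.13  0.64] turn [-0.02 -0.04  0.08] rows 1
```

Call:
apply_moves(
  targets=[
    [[-0.03,0.13,0.35],[0,0,0],0],
    [[0,0,0.3],[0,0,0],0],
    [[0,0,0],[0,0,0],0],
  ],
)

```text
time_s: 2.85
tcp_pos: [0.4488, 0.2743, 0.0678]
eef_rot: [-179.8, -0.3, 9.5]
contact_force: [-0.6, -0.3, -0.0]
gripper_width: 0.0003
```

Call:
apply_moves(
  targets=[
    [[0,0,0.1],[0,0,0],0],
    [[0,0,0.1],[0,0,0],0],
    [[0,0,0.04],[0,0,0],0],
  ],
)

```text
time_s: 3.15
tcp_pos: [0.4493, 0.2745, 0.0627]
eef_rot: [-179.9, -0.4, 9.6]
contact_force: [-11.7, -4.5, 27.8]
gripper_width: 0.0005
```

Call:
apply_moves(
  targets=[
    [[0,0,-0.6],[0,0,0],0],
    [[0,0,-0.8],[0,0,0],20],
    [[0,0.5,-0.6],[0,0,0.6],46],
    [[0,1,0],[0,0,0.6],46],
    [[0,1,0],[0,0,0],46],
  ],
)

```text
time_s: 3.65
tcp_pos: [0.4576, 0.1785, 0.1475]
eef_rot: [-179.8, -0.6, 0.1]
contact_force: [0.4, -1.1, -0.3]
gripper_width: 0.0272
```

```bash
python3 go.py .465 .0178 .13 0
```

```text
t 3.65 tcp [0.4576 0.1785 0.1475] rot [-1.7977e+02 -6.0000e-01  1.4000e-01] w 0.0272 F [ 0.42 -1.1  -0.27]
total shift [0.17 4.02 0.42] turn [-0.03 -0.08  0.02] rows 5
```

Call:
apply_moves(
  targets=[
    [[0.04,0.9,0],[0,0,0],46],
    [[0.04,0.9,0.1],[0,-0.1,0],46],
    [[0.04,0.9,0.1],[0,0,0],46],
    [[0,0.9,0.1],[0,0,0],46],
    [[0,0.1,0.1],[0,0,0],46],
  ],
)

```text
time_s: 4.15
tcp_pos: [0.4636, 0.0245, 0.1323]
eef_rot: [-179.6, -0.0, 0.2]
contact_force: [-0.5, -0.0, 0.2]
gripper_width: 0.046
```

```bash
python3 go.py .465 .0178 .088 0;python3 -c "
from h import *
c=cap('top','t2.png');cv2.imwrite('pics/t2c.png',cv2.resize(c['img'][150:300,200:400],None,fx=4,fy=4)); c=cap('side');cv2.imwrite('pics/s2c.png',cv2.resize(c['img'][150:300,130:330],None,fx=4,fy=4))"
```

```text
t 4.15 tcp [0.4636 0.0245 0.1323] rot [-1.7961e+02 -5.0000e-02  2.1000e-01] w 0.0460 F [-0.54 -0.05  0.16]
total shift [0.03 0.18 1.11] turn [-0.05 -0.01  0.03] rows 2
```

View pics/s2c.png

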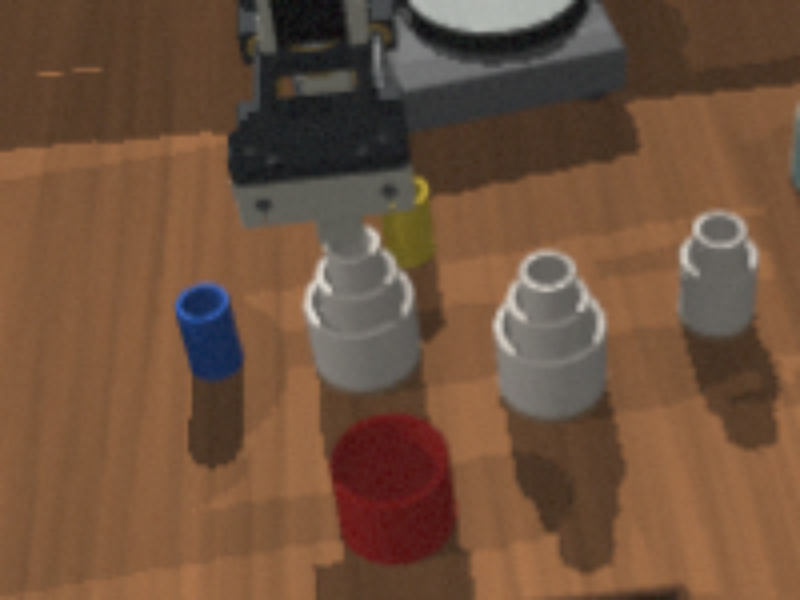

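Call:
apply_moves(
  targets=[
    [[0.03,0.12,0.3],[0,0,0],46],
    [[0,0,0.4],[0,0,0],46],
    [[0,0,0.3],[0,0,0],46],
    [[0,0,0],[0,0,0],46],
  ],
)

```text
time_s: 4.65
tcp_pos: [0.4678, 0.0259, 0.0924]
eef_rot: [-179.5, -0.3, 0.4]
contact_force: [-0.6, 0.5, -0.7]
gripper_width: 0.0459
```

Call:
apply_moves(
  targets=[
    [[-0.07,0.18,0.08],[-0.05,0,0],46],
    [[0,0,0],[0,0,0],46],
  ],
)

```text
time_s: 4.85
tcp_pos: [0.4656, 0.02, 0.0896]
eef_rot: [-180.0, -0.3, 0.6]
contact_force: [-0.2, -0.9, -0.3]
gripper_width: 0.0464
```

Call:
apply_moves(
  targets=[
    [[0,0.04,0.03],[0,0,0],46],
    [[0,0,0],[0,0,0],20],
    [[0,0,0],[0,0,0],20],
    [[0,0,0],[0,0,0],20],
    [[0,0,0],[0,0,0],20],
  ],
  squeeze=25,
)

```text
time_s: 5.35
tcp_pos: [0.4666, 0.0189, 0.09]
eef_rot: [-179.9, -0.5, 0.6]
contact_force: [-0.4, -0.4, -0.4]
gripper_width: 0.0295
```

Call:
apply_moves(
  targets=[
    [[0,0,-0.4],[0,0,0],20],
    [[0,0,-0.8],[0,0,0],20],
    [[0,0,-0.8],[0,0,0],20],
    [[0.2,0.5,-0.2],[0,0,0.1],20],
    [[0.3,0.9,0],[0,0.05,0.1],20],
  ],
)

```text
time_s: 5.85
tcp_pos: [0.4857, -0.0365, 0.1815]
eef_rot: [-179.9, -0.8, -0.8]
contact_force: [0.8, 0.1, -0.9]
gripper_width: 0.0296
```

```bash
python3 go.py .583 -.346 .12 -1.4
```

```text
t 5.85 tcp [ 0.4857 -0.0365  0.1815] rot [-179.93   -0.82   -0.81] w 0.0296 F [ 0.78  0.13 -0.9 ]
total shift [2.52 7.7  1.57] turn [-0.01 -0.1   0.07] rows 8
```

Call:
apply_moves(
  targets=[
    [[0.3,1,0],[0,-0.1,0.07],20],
    [[0.3,1,0],[0,0,0],20],
    [[0.3,1,0],[0,0,0],20],
    [[0.3,1,0],[0,0,0],20],
    [[0.3,1,0],[0,0,0],20],
  ],
)

```text
time_s: 6.35
tcp_pos: [0.5439, -0.2442, 0.1836]
eef_rot: [-179.8, -0.3, -1.2]
contact_force: [0.6, 1.4, -0.5]
gripper_width: 0.0296
```

```bash
python3 go.py .583 -.346 .12 -1.4
```

```text
t 6.35 tcp [ 0.5439 -0.2442  0.1836] rot [-179.84   -0.3    -1.18] w 0.0296 F [ 0.62  1.42 -0.47]
total shift [1.02 2.53 1.59] turn [-0.02 -0.04  0.03] rows 3
```

Call:
apply_moves(
  targets=[
    [[0.35,0.8,0.2],[0,0,0],20],
    [[0.35,0.8,0.3],[0,0,0],20],
    [[0.3,0.7,0.5],[0,0,0],20],
    [[0,0.1,0.4],[0,0,0],20],
    [[0,0,0],[0,0,0],20],
  ],
)

```text
time_s: 6.85
tcp_pos: [0.5832, -0.3509, 0.1237]
eef_rot: [-179.8, -0.3, -1.6]
contact_force: [-0.5, 1.2, -0.4]
gripper_width: 0.0293
```

```bash
python3 go.py .583 -.346 .065 -1.4
```

```text
t 6.85 tcp [ 0.5832 -0.3509  0.1237] rot [-179.83   -0.27   -1.55] w 0.0293 F [-0.45  1.23 -0.38]
total shift [-0.02 -0.12  1.47] turn [-0.02 -0.03 -0.02] rows 2
```

```bash
python3 -c "
from h import *
c=cap('side');cv2.imwrite('pics/s3c.png',cv2.resize(c['img'][270:420,200:400],None,fx=4,fy=4))
P=pts(c);m=(P[...,2]>.07)&(P[...,2]<.10)&(P[...,0]>.54)&(P[...,0]<.62)&(P[...,1]<-.3)&(P[...,1]>-.38)
q=P[m];print(len(q),np.nanmin(q,0),np.nanmax(q,0))"
```

```text
Traceback (most recent call last):
ValueError: zero-size array to reduction operation fmin which has no identity
```

View pics/s3c.png

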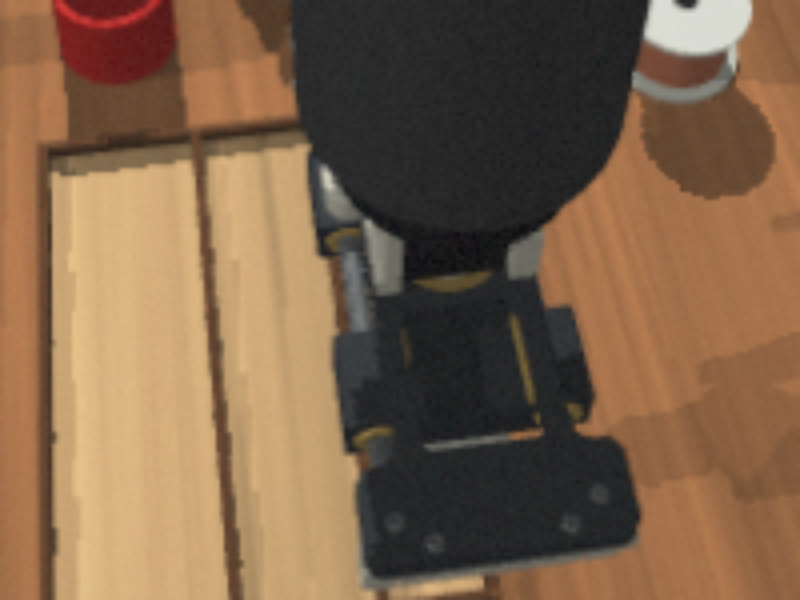

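Call:
apply_moves(
  targets=[
    [[0.02,-0.1,0.5],[0,0,0],20],
    [[0,0,0.5],[0,0,0],20],
    [[0,0,0.4],[0,0,0],20],
    [[0,0,0],[0,0,0],20],
  ],
)

```text
time_s: 7.3
tcp_pos: [0.587, -0.3433, 0.0733]
eef_rot: [-180.0, -0.7, -1.3]
contact_force: [-0.4, 0.2, -0.6]
gripper_width: 0.0295
```

Call:
apply_moves(
  targets=[
    [[-0.08,0,0.2],[0,-0.08,0],20],
    [[0,0,0.1],[0,0,0],20],
    [[0,0,0],[0,0,0],20],
  ],
)

```text
time_s: 7.6
tcp_pos: [0.5855, -0.342, 0.0648]
eef_rot: [179.9, -0.2, -1.1]
contact_force: [0.8, 0.0, -0.2]
gripper_width: 0.0299
```

Call:
apply_moves(
  targets=[
    [[-0.03,0,0.12],[0,0,0],20],
    [[0,0,0.04],[0,0,0],20],
    [[0,0,0],[0,0,0],20],
  ],
)

```text
time_s: 7.9
tcp_pos: [0.585, -0.3421, 0.0594]
eef_rot: [179.9, -0.4, -1.1]
contact_force: [-0.1, -0.3, -0.3]
gripper_width: 0.0298
```

Call:
apply_moves(
  targets=[
    [[-0.02,0,0.06],[0,0,0],20],
    [[0,0,0.04],[0,0,0],20],
    [[0,0,0],[0,0,0],20],
  ],
)

```text
time_s: 8.2
tcp_pos: [0.5844, -0.3425, 0.0558]
eef_rot: [179.9, -0.4, -1.1]
contact_force: [-0.4, 1.7, 2.2]
gripper_width: 0.0294
```

Call:
apply_moves(
  targets=[
    [[0,0,0],[0,0,0],46],
    [[0,0,0],[0,0,0],46],
    [[0,0,0],[0,0,0],46],
    [[0,0,-0.4],[0,0,0],46],
    [[0,0,-0.9],[0,0,0],46],
  ],
)

```text
time_s: 8.7
tcp_pos: [0.5808, -0.3412, 0.103]
eef_rot: [-180.0, 0.1, -1.2]
contact_force: [0.5, -0.8, 0.1]
gripper_width: 0.0458
```

Call:
apply_moves(
  targets=[
    [[-0.2,-0.6,-0.9],[0,0,0],56],
    [[-0.3,-1,0],[0,0,0],56],
    [[-0.3,-1,0],[0,0,0],56],
    [[-0.3,-1,0],[0,0,0],56],
    [[-0.3,-1,0],[0,0,0],58],
  ],
)

```text
time_s: 9.2
tcp_pos: [0.5311, -0.1563, 0.1447]
eef_rot: [179.9, -0.4, -1.5]
contact_force: [-0.9, 0.5, 0.8]
gripper_width: 0.0574
```

```bash
python3 go.py .465 .0178 .12 0;python3 -c "
from h import *
c=cap('side');cv2.imwrite('pics/s4c.png',c['img'])"
```

```text
t 9.20 tcp [ 0.5311 -0.1563  0.1447] rot [179.87  -0.41  -1.53] w 0.0574 F [-0.92  0.48  0.78]
total shift [-1.77 -4.31  0.6 ] turn [ 0.02 -0.05 -0.19] rows 5
```

View pics/s4c.png

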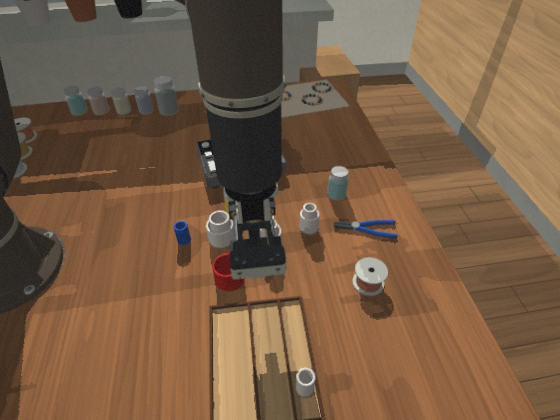

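Side view: the small pot stands upright in the narrow channel at (305,382), and the near nest at (220,228) is now medium in large.

Call:
apply_moves(
  targets=[
    [[-0.4,-0.9,0],[0,0,-0.1],60],
    [[-0.35,-0.9,0],[0,0,-0.1],60],
    [[-0.35,-0.9,0],[0,-0.05,0],60],
    [[-0.35,-0.9,0.2],[0,0,0],60],
    [[-0.2,-0.5,0.2],[0,0,0],60],
  ],
)

```text
time_s: 9.75
tcp_pos: [0.4633, 0.0181, 0.13]
eef_rot: [-180.0, -0.3, 0.2]
contact_force: [0.1, 0.3, 0.9]
gripper_width: 0.06
```

```bash
python3 go.py .465 .0178 .07 0
```

```text
t 9.75 tcp [0.4633 0.0181 0.13  ] rot [-179.98   -0.31    0.2 ] w 0.0600 F [0.1  0.34 0.89]
total shift [0.03 0.01 1.5 ] turn [-0.   -0.04  0.03] rows 2
```

Call:
apply_moves(
  targets=[
    [[0,0,0.5],[0,0,0],60],
    [[0,0,0.5],[0,0,0],60],
    [[0,0,0.3],[0,0,0],60],
    [[0,0,0],[0,0,0],60],
  ],
)

```text
time_s: 10.15
tcp_pos: [0.4631, 0.0219, 0.0774]
eef_rot: [-179.9, -0.5, 0.6]
contact_force: [-0.8, -0.2, 0.8]
gripper_width: 0.0601
```

```bash
python3 go.py .465 .0178 .069 0
```

```text
t 10.15 tcp [0.4631 0.0219 0.0774] rot [-179.88   -0.5     0.57] w 0.0601 F [-0.78 -0.22  0.82]
total shift [0.05 0.1  0.21] turn [-0.01 -0.06  0.07] rows 1
```

Call:
apply_moves(
  targets=[
    [[0.05,0.1,0.16],[0,-0.06,0.07],60],
    [[0,0,0.04],[0,0,0],60],
    [[0,0,0],[0,0,0],60],
  ],
)

```text
time_s: 10.45
tcp_pos: [0.4663, 0.0177, 0.0701]
eef_rot: [-179.9, -0.1, -0.0]
contact_force: [0.2, 0.3, -0.4]
gripper_width: 0.0597
```

Call:
apply_moves(
  targets=[
    [[-0.03,0,0.02],[0,0,0],60],
    [[0,0,0],[0,0,0],35],
    [[0,0,0],[0,0,0],35],
    [[0,0,0],[0,0,0],35],
    [[0,0,0],[0,0,0],35],
  ],
)

```text
time_s: 10.95
tcp_pos: [0.4657, 0.0175, 0.0705]
eef_rot: [-179.8, -0.2, -0.1]
contact_force: [-0.2, -0.6, -1.1]
gripper_width: 0.0428
```

Call:
apply_moves(
  targets=[
    [[0,0,-0.4],[0,0,0],35],
    [[0,0,-0.8],[0,0,0],35],
    [[0,0,-0.8],[0,0,0],35],
    [[0.1,0.5,-0.6],[0,0,0.1],35],
    [[0.15,0.9,0],[0,0,0.1],35],
  ],
)

```text
time_s: 11.45
tcp_pos: [0.474, -0.0382, 0.1777]
eef_rot: [-179.9, -0.0, -1.4]
contact_force: [1.0, -0.5, -1.7]
gripper_width: 0.0423
```

Call:
apply_moves(
  targets=[
    [[0.18,1,0],[0,0,0.1],35],
    [[0.18,1,0],[0,0,0],35],
    [[0.18,1,0],[0,0,0],35],
    [[0.18,1,0],[0,0,0],35],
    [[0.18,1,0],[0,0,0],35],
  ],
)

```text
time_s: 11.95
tcp_pos: [0.5039, -0.2452, 0.1795]
eef_rot: [-179.8, -0.3, -2.0]
contact_force: [1.1, 1.3, -0.5]
gripper_width: 0.0427
```

```bash
python3 go.py .533 -.363 .12 -1.4
```

```text
t 11.95 tcp [ 0.5039 -0.2452  0.1795] rot [-179.81   -0.32   -2.02] w 0.0427 F [ 1.15  1.33 -0.51]
total shift [0.82 2.92 1.48] turn [-0.02 -0.04 -0.08] rows 3
```

Call:
apply_moves(
  targets=[
    [[0.27,0.9,0.3],[0,0,-0.08],35],
    [[0.27,0.9,0.3],[0,0,0],35],
    [[0.2,0.8,0.4],[0,0,0],35],
    [[0,0.1,0.4],[0,0,0],35],
    [[0,0,0.2],[0,0,0],35],
  ],
)

```text
time_s: 12.45
tcp_pos: [0.5314, -0.364, 0.1127]
eef_rot: [-179.8, -0.4, -1.7]
contact_force: [-0.6, 0.5, -1.2]
gripper_width: 0.0423
```

```bash
python3 go.py .533 -.363 .065 -1.4
```

```text
t 12.45 tcp [ 0.5314 -0.364   0.1127] rot [-179.85   -0.39   -1.65] w 0.0423 F [-0.59  0.53 -1.16]
total shift [ 0.03 -0.02  1.19] turn [-0.02 -0.05 -0.03] rows 2
```

Call:
apply_moves(
  targets=[
    [[0.03,-0.02,0.5],[-0.02,-0.05,-0.03],35],
    [[0,0,0.5],[0,0,0],35],
    [[0,0,0.1],[0,0,0],35],
    [[0,0,0],[0,0,0],35],
  ],
)

```text
time_s: 12.85
tcp_pos: [0.532, -0.3616, 0.0666]
eef_rot: [-180.0, 0.2, -1.4]
contact_force: [0.5, -0.2, -0.9]
gripper_width: 0.0427
```

```bash
python3 go.py .533 -.363 .0565 -1.4
```

```text
t 12.85 tcp [ 0.532  -0.3616  0.0666] rot [-1.7997e+02  1.6000e-01 -1.3800e+00] w 0.0427 F [ 0.54 -0.22 -0.89]
total shift [0.03 0.03 0.25] turn [-0.    0.02  0.  ] rows 1
```

Call:
apply_moves(
  targets=[
    [[0.03,0,0.12],[0,0,0],35],
    [[0,0,0.1],[0,0,0],35],
    [[0,0,0.04],[0,0,0],35],
    [[0,0,0],[0,0,0],35],
  ],
)

```text
time_s: 13.25
tcp_pos: [0.5352, -0.3612, 0.0589]
eef_rot: [179.9, -0.1, -1.3]
contact_force: [0.4, -0.6, -1.0]
gripper_width: 0.0424
```

Call:
apply_moves(
  targets=[
    [[-0.03,0,0.06],[0,0,0],35],
    [[0,0,0.04],[0,0,0],35],
    [[0,0,0],[0,0,0],35],
  ],
)

```text
time_s: 13.55
tcp_pos: [0.5344, -0.3615, 0.0568]
eef_rot: [179.9, -0.2, -1.2]
contact_force: [-0.6, -0.4, -1.1]
gripper_width: 0.0428
```

Call:
apply_moves(
  targets=[
    [[-0.02,0,0.05],[0,0,0],35],
    [[0,0,0],[0,0,0],35],
  ],
)

```text
time_s: 13.75
tcp_pos: [0.5347, -0.3618, 0.0569]
eef_rot: [179.8, -0.4, -1.2]
contact_force: [-0.0, 0.4, -1.1]
gripper_width: 0.0423
```

Call:
apply_moves(
  targets=[
    [[0,0,0.06],[0,0,0],35],
    [[0,0,0],[0,0,0],35],
  ],
)

```text
time_s: 13.95
tcp_pos: [0.5354, -0.3623, 0.0566]
eef_rot: [179.7, -0.5, -1.2]
contact_force: [-0.1, -0.0, -1.2]
gripper_width: 0.0424
```

Call:
apply_moves(
  targets=[
    [[-0.02,0,0.1],[0,-0.05,0],35],
    [[0,0,0.03],[0,0,0],35],
  ],
)

```text
time_s: 14.15
tcp_pos: [0.5362, -0.3628, 0.0558]
eef_rot: [179.6, -0.3, -1.1]
contact_force: [-1.3, 1.5, 2.6]
gripper_width: 0.0429
```

Floor contact. Release it.

Call:
apply_moves(
  targets=[
    [[0,0,0],[0,0,0],58],
    [[0,0,0],[0,0,0],58],
    [[0,0,0],[0,0,0],58],
    [[0,0,-0.4],[0,0,0],58],
    [[0,0,-0.9],[0,0,0],58],
  ],
)

```text
time_s: 14.65
tcp_pos: [0.5325, -0.3612, 0.1017]
eef_rot: [179.9, 0.3, -1.2]
contact_force: [-0.2, -0.2, -0.6]
gripper_width: 0.0579
```

Call:
apply_moves(
  targets=[
    [[-0.1,-0.6,-0.9],[0,0,0],60],
    [[-0.2,-1,0],[0,0,0],70],
    [[-0.2,-1,0],[0,0,0],74],
    [[-0.2,-1,0],[0,0,0],74],
    [[-0.2,-1,0],[0,0,0],74],
  ],
)

```text
time_s: 15.15
tcp_pos: [0.5025, -0.1766, 0.1405]
eef_rot: [179.7, 0.0, -1.6]
contact_force: [0.9, 0.6, 0.9]
gripper_width: 0.0737
```

```bash
cat > look.py <<'E'
from h import *
import sys,os
n=len(os.listdir('pics'))
c=cap('side');P=pts(c);cv2.imwrite(f'pics/s_{n}.png',c['img'])
t=cap('top');cv2.imwrite(f'pics/t_{n}.png',t['img']); Q=pts(t)
print(n)
for nm,P in(('side',P),('top',Q)):
  for lo,hi in((.0845,.096),(.064,.076),(.046,.0575),(.04,.0465)):
    m=(P[...,2]>lo)&(P[...,2]<hi)&(P[...,0]>.3)&(P[...,0]<.72)&(P[...,1]<.17)&(P[...,1]>-.42)
    k,L,st,ce=cv2.connectedComponentsWithStats(m.astype(np.uint8))
    for i in range(1,k):
        if st[i,4]>15:
            q=P[L==i];a=q.min(0);b=q.max(0); print(nm,lo,st[i,4],ce[i].round(),'mid',((a+b)/2).round(4)[:2],'size',(b-a).round(3)[:2])
E
python3 look.py; python3 go.py .465 .0178 .12 0
```

```text
15
side 0.0845 68 [267. 218.] mid [ 0.5667 -0.022 ] size [0.03 0.03]
side 0.064 63 [310. 208.] mid [0.6657 0.0139] size [0.028 0.029]
side 0.064 28 [267. 219.] mid [ 0.5672 -0.012 ] size [0.017 0.006]
side 0.064 125 [268. 228.] mid [ 0.5661 -0.0274] size [0.043 0.031]
side 0.046 23 [310. 209.] mid [0.6676 0.0227] size [0.017 0.009]
side 0.046 89 [310. 216.] mid [0.6666 0.0127] size [0.041 0.038]
side 0.046 22 [177. 225.] mid [0.3751 0.024 ] size [0.015 0.027]
side 0.046 16 [208. 227.] mid [0.4398 0.0102] size [0.006 0.03 ]
side 0.046 62 [272. 236.] mid [ 0.5699 -0.031 ] size [0.051 0.042]
side 0.046 73 [268. 235.] mid [ 0.5654 -0.032 ] size [0.042 0.025]
side 0.046 16 [230. 254.] mid [ 0.4832 -0.0744] size [0.016 0.006]
side 0.046 191 [305. 377.] mid [ 0.5837 -0.3445] size [0.03  0.031]
side 0.046 314 [277. 395.] mid [ 0.5368 -0.3649] size [0.042 0.043]
side 0.04 82 [309. 218.] mid [0.6653 0.0112] size [0.041 0.039]
side 0.04 53 [210. 229.] mid [0.4468 0.0092] size [0.021 0.048]
side 0.04 67 [181. 227.] mid [0.3818 0.0227] size [0.028 0.03 ]
side 0.04 97 [269. 239.] mid [ 0.5692 -0.0
[... 214 characters left out ...]
 0.015]
side 0.04 34 [277. 387.] mid [ 0.5374 -0.3517] size [0.031 0.01 ]
side 0.04 39 [279. 408.] mid [ 0.5363 -0.3804] size [0.037 0.013]
top 0.064 47 [272. 178.] mid [0.6644 0.0185] size [0.029 0.026]
top 0.046 59 [272. 180.] mid [0.6631 0.0189] size [0.041 0.042]
top 0.046 17 [415. 209.] mid [ 0.5834 -0.3538] size [0.024 0.008]
top 0.046 93 [419. 226.] mid [ 0.5359 -0.3627] size [0.04  0.044]
top 0.046 19 [321. 260.] mid [ 0.4543 -0.1074] size [0.018 0.031]
top 0.04 16 [272. 178.] mid [0.6673 0.0203] size [0.014 0.013]
t 15.25 tcp [ 0.5021 -0.1745  0.1408] rot [ 1.7973e+02  1.0000e-02 -1.3300e+00] w 0.0739 F [0.08 0.5  0.12]
total shift [-1.04 -4.79  0.5 ] turn [ 0.03  0.   -0.17] rows 5
```

Call:
apply_moves(
  targets=[
    [[-0.2,-1,0],[0,0,-0.1],74],
    [[-0.2,-1,0],[0,0,-0.07],74],
    [[-0.2,-1,0],[0,0,0],74],
    [[-0.2,-1,0.2],[0,0,0],74],
    [[-0.1,-0.6,0.2],[0,0,0],74],
  ],
)

```text
time_s: 15.75
tcp_pos: [0.4682, 0.0128, 0.1235]
eef_rot: [179.7, -0.1, -0.2]
contact_force: [0.2, -0.8, -0.4]
gripper_width: 0.074
```

```bash
python3 go.py .465 .018 .045 0
```

```text
t 15.75 tcp [0.4682 0.0128 0.1235] rot [ 1.7972e+02 -1.3000e-01 -1.5000e-01] w 0.0740 F [ 0.23 -0.76 -0.43]
total shift [-0.09 -0.14  1.96] turn [ 0.04 -0.02 -0.02] rows 2
```

Call:
apply_moves(
  targets=[
    [[-0.07,0,0.5],[0,0,0],74],
    [[0,0,0.5],[0.04,0,0],74],
    [[0,0,0],[0,0,0],74],
  ],
)

```text
time_s: 16.05
tcp_pos: [0.4657, 0.0156, 0.0819]
eef_rot: [-179.9, -0.2, 0.1]
contact_force: [0.1, 0.8, 0.3]
gripper_width: 0.074
```

```bash
python3 go.py .465 .018 .045 0; python3 -c "
from h import *
c=cap('side');cv2.imwrite('pics/s5c.png',cv2.resize(c['img'][150:300,130:330],None,fx=4,fy=4))"
```

```text
t 16.05 tcp [0.4657 0.0156 0.0819] rot [-1.7994e+02 -1.7000e-01  1.4000e-01] w 0.0740 F [0.1  0.78 0.32]
total shift [-0.02 -0.06  0.92] turn [-0.01 -0.02  0.02] rows 1
```

View pics/s5c.png

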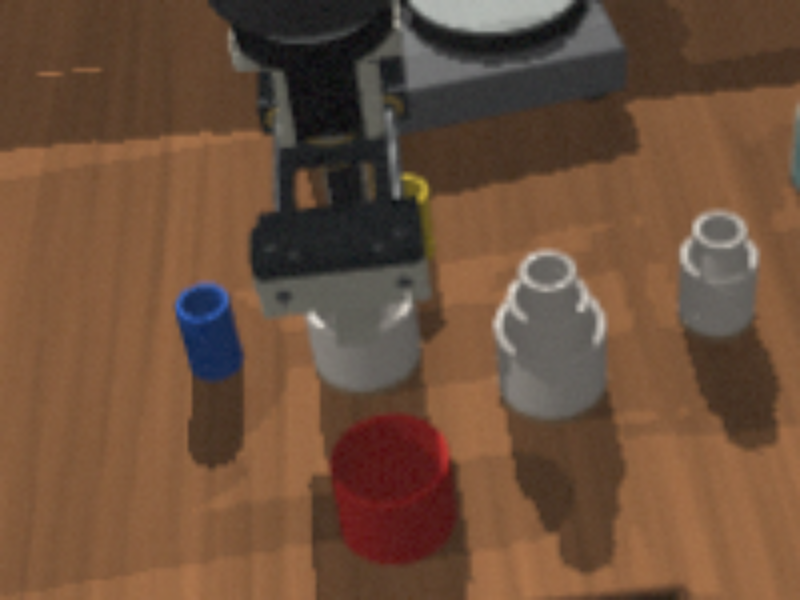

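Call:
apply_moves(
  targets=[
    [[-0.02,-0.06,0.4],[0,0,0],74],
    [[0,0,0.4],[0,0,0],74],
    [[0,0,0.1],[0,0,0],74],
    [[0,0,0],[0,0,0],74],
  ],
)

```text
time_s: 16.5
tcp_pos: [0.4693, 0.0175, 0.0496]
eef_rot: [-179.9, -0.5, 0.1]
contact_force: [0.5, 0.4, 0.1]
gripper_width: 0.0742
```

Call:
apply_moves(
  targets=[
    [[-0.1,0,0.13],[0,-0.05,0],74],
    [[0,0,0],[0,0,0],74],
    [[0,0,0],[0,0,0],50],
    [[0,0,0],[0,0,0],50],
    [[0,0,0],[0,0,0],50],
  ],
  squeeze=35,
)

```text
time_s: 17.0
tcp_pos: [0.4666, 0.0175, 0.0467]
eef_rot: [-179.8, -0.3, 0.0]
contact_force: [0.8, -1.5, -2.0]
gripper_width: 0.0595
```

Call:
apply_moves(
  targets=[
    [[0,0,-0.4],[0,0,0],50],
    [[0,0,-0.9],[0,0,0],50],
    [[0,0,-0.9],[0,0,0],50],
    [[0.1,-0.5,-0.8],[0,0,0],50],
    [[0.3,-0.9,0],[0,0,0],50],
  ],
)

```text
time_s: 17.5
tcp_pos: [0.4789, 0.071, 0.1698]
eef_rot: [-179.9, 0.1, -0.2]
contact_force: [1.5, 0.5, -1.5]
gripper_width: 0.0598
```

```bash
python3 go.py .5685 .2865 .13 0
```

```text
t 17.50 tcp [0.4789 0.071  0.1698] rot [-1.7994e+02  1.0000e-01 -2.3000e-01] w 0.0598 F [ 1.51  0.49 -1.49]
total shift [ 2.22 -5.4   1.  ] turn [-0.01  0.01 -0.03] rows 6
```

Call:
apply_moves(
  targets=[
    [[0.4,-0.9,0],[0,0,0],50],
    [[0.4,-0.9,0],[0,0,0],50],
    [[0.4,-0.9,0],[0,0,0],50],
    [[0.4,-0.9,0],[0,0,0],50],
    [[0.3,-0.8,0.1],[0,0,0],50],
  ],
)

```text
time_s: 18.0
tcp_pos: [0.5571, 0.2536, 0.1692]
eef_rot: [-179.7, -0.1, -0.3]
contact_force: [-0.1, 0.4, -1.8]
gripper_width: 0.0595
```

```bash
python3 go.py .5685 .2865 .12 0
```

```text
t 18.00 tcp [0.5571 0.2536 0.1692] rot [-1.7971e+02 -1.0000e-01 -3.2000e-01] w 0.0595 F [-0.08  0.42 -1.84]
total shift [ 0.28 -0.82  1.23] turn [-0.04 -0.01 -0.04] rows 2
```

Call:
apply_moves(
  targets=[
    [[0.2,-0.5,0.2],[0,0,0],50],
    [[0.08,-0.2,0.3],[-0.03,0,0],50],
    [[0,0,0.4],[0,0,0],50],
    [[0,0,0.2],[0,0,0],50],
    [[0,0,0],[0,0,0],50],
  ],
)

```text
time_s: 18.5
tcp_pos: [0.5679, 0.2858, 0.1198]
eef_rot: [179.9, 0.1, -0.2]
contact_force: [-0.5, -0.1, -2.8]
gripper_width: 0.0597
```

```bash
python3 go.py .5685 .2865 .106 0
```

```text
t 18.50 tcp [0.5679 0.2858 0.1198] rot [ 1.7987e+02  1.3000e-01 -1.5000e-01] w 0.0597 F [-0.53 -0.09 -2.76]
total shift [ 0.01 -0.02  0.34] turn [ 0.02  0.02 -0.02] rows 1
```

Call:
apply_moves(
  targets=[
    [[0,0,0.2],[0,0,0],50],
    [[0,0,0.15],[0,0,0],50],
    [[0,0,0],[0,0,0],50],
  ],
)

```text
time_s: 18.8
tcp_pos: [0.5679, 0.2845, 0.1058]
eef_rot: [179.9, 0.1, -0.2]
contact_force: [0.3, -0.4, -1.9]
gripper_width: 0.0595
```

Call:
apply_moves(
  targets=[
    [[0,0,0.08],[0,0,0],50],
    [[0,0,0.03],[0,0,0],50],
  ],
)

```text
time_s: 19.0
tcp_pos: [0.5687, 0.2847, 0.1047]
eef_rot: [180.0, -0.1, -0.2]
contact_force: [-4.4, -0.5, 4.4]
gripper_width: 0.0593
```

Contact with the pan. Release it and back off upward.

Call:
apply_moves(
  targets=[
    [[0,0,0],[0,0,0],76],
    [[0,0,0],[0,0,0],76],
    [[0,0,0],[0,0,0],76],
    [[0,0,-0.4],[0,0,0],76],
    [[0,0,-0.9],[0,0,0],76],
  ],
)

```text
time_s: 19.5
tcp_pos: [0.5674, 0.2833, 0.1547]
eef_rot: [179.8, 0.2, -0.2]
contact_force: [-0.4, 0.6, -1.0]
gripper_width: 0.0757
```

Call:
apply_moves(
  targets=[
    [[-0.4,0.2,-0.9],[0,0,-0.5],60],
    [[-0.8,0.3,0],[0,0,-0.6],40],
    [[-0.9,0.3,0],[0,0,0],10],
    [[-0.9,0.2,0.3],[0,0,0],0],
    [[0,0,0.3],[0,0,0],0],
  ],
)

```text
time_s: 20.0
tcp_pos: [0.453, 0.231, 0.1739]
eef_rot: [-179.8, -0.5, 8.9]
contact_force: [0.5, 0.6, 0.0]
gripper_width: 0.0416
```

```bash
python3 go.py .456 .225 .10 9; python3 -c "
from h import *
c=cap('side');cv2.imwrite('pics/s6c.png',cv2.resize(c['img'][60:210,130:330],None,fx=4,fy=4))
P=pts(c);m=(P[...,2]>.10)&(P[...,2]<.112)&(P[...,0]>.52)&(P[...,0]<.63)&(P[...,1]>.2)&(P[...,1]<.35);q=P[m];print(len(q),q.min(0),q.max(0),(q.min(0)+q.max(0))/2)
"
```

```text
t 20.00 tcp [0.453  0.231  0.1739] rot [-179.84   -0.46    8.93] w 0.0416 F [0.51 0.57 0.01]
total shift [0.04 0.17 1.85] turn [-0.02 -0.06 -0.01] rows 2
123 [0.53850842 0.25130668 0.10005338] [0.59649956 0.31241787 0.10722415] [0.56750399 0.28186227 0.10363877]
```

View pics/s6c.png

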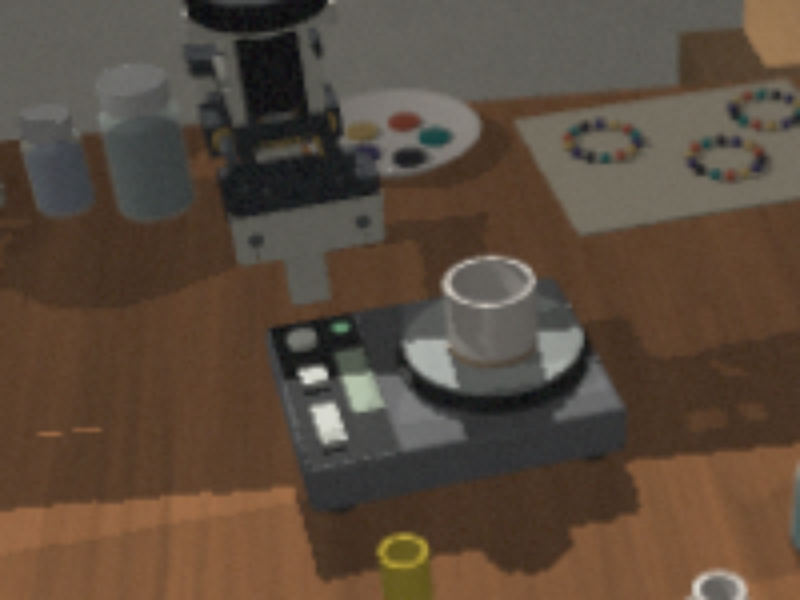

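Side view: the large pot stands upright in the middle of the pan, rim centre (252,131) px. Next is the tare key.

Call:
apply_moves(
  targets=[
    [[0.04,0.13,0.6],[0,-0.05,0],0],
    [[0,0,0.7],[0,0,0],0],
    [[0,0,0.6],[0,0,0],0],
    [[0,0,0.3],[0,0,0],0],
    [[0,0,0],[0,0,0],0],
  ],
)

```text
time_s: 20.55
tcp_pos: [0.4613, 0.2299, 0.0834]
eef_rot: [-179.8, -0.3, 9.0]
contact_force: [0.0, 0.3, 0.2]
gripper_width: 0.0014
```

```bash
python3 go.py .456 .2245 .070 9
```

```text
t 20.55 tcp [0.4613 0.2299 0.0834] rot [-179.76   -0.34    9.04] w 0.0014 F [0.01 0.27 0.19]
total shift [-0.15  0.11  0.33] turn [-0.03 -0.04  0.01] rows 1
```

Call:
apply_moves(
  targets=[
    [[-0.15,0.11,0.2],[0,-0.04,0],0],
    [[0,0,0.1],[0,0,0],0],
    [[0,0,0],[0,0,0],0],
  ],
)

```text
time_s: 20.85
tcp_pos: [0.4574, 0.2254, 0.0714]
eef_rot: [-179.7, -0.1, 9.1]
contact_force: [-1.0, 0.6, -0.2]
gripper_width: 0.0008
```

Call:
apply_moves(
  targets=[
    [[0,0.03,0.08],[0,0,0],0],
    [[0,0,0.1],[0,0,0],0],
    [[0,0,0.05],[0,0,0],0],
  ],
)

```text
time_s: 21.15
tcp_pos: [0.4583, 0.2246, 0.0633]
eef_rot: [-179.7, -0.2, 9.1]
contact_force: [-2.0, -0.3, 4.6]
gripper_width: 0.0002
```

Call:
apply_moves(
  targets=[
    [[0,0,0.08],[0,0,0],0],
    [[0,0,0.02],[0,0,0],0],
  ],
)

```text
time_s: 21.35
tcp_pos: [0.4584, 0.2247, 0.0631]
eef_rot: [-179.7, -0.2, 9.2]
contact_force: [-6.4, -2.3, 13.4]
gripper_width: 0.0007
```

Call:
apply_moves(
  targets=[
    [[0,0,-0.5],[0,0,0],0],
    [[0,0,-0.8],[0,0,0],10],
    [[0.1,0.5,-0.8],[0,0,0.6],46],
    [[0.3,0.9,-0.3],[0,0,0.5],46],
    [[0.3,0.9,0],[0,0,0],46],
  ],
)

```text
time_s: 21.85
tcp_pos: [0.4934, 0.1358, 0.1639]
eef_rot: [-179.6, -0.4, 0.5]
contact_force: [1.1, -0.6, -0.6]
gripper_width: 0.027
```

```bash
python3 look.py; python3 go.py .565 -.019 .13 0
```

```text
19
side 0.0845 65 [267. 218.] mid [ 0.5666 -0.0212] size [0.029 0.029]
side 0.064 65 [310. 208.] mid [0.6662 0.0146] size [0.028 0.031]
side 0.064 27 [267. 219.] mid [ 0.5672 -0.0124] size [0.017 0.007]
side 0.064 139 [267. 228.] mid [ 0.5662 -0.0246] size [0.043 0.038]
side 0.046 17 [228. 200.] mid [0.4901 0.0936] size [0.016 0.027]
side 0.046 19 [233. 196.] mid [0.5002 0.0963] size [0.016 0.028]
side 0.046 26 [310. 209.] mid [0.6678 0.0229] size [0.017 0.006]
side 0.046 98 [310. 216.] mid [0.6667 0.0122] size [0.041 0.039]
side 0.046 44 [180. 226.] mid [0.3818 0.0225] size [0.028 0.029]
side 0.046 31 [279. 233.] mid [ 0.5862 -0.0297] size [0.018 0.039]
side 0.046 101 [264. 235.] mid [ 0.5618 -0.0245] size [0.049 0.039]
side 0.046 20 [266. 240.] mid [ 0.561  -0.0474] size [0.022 0.01 ]
side 0.046 16 [224. 255.] mid [ 0.4702 -0.0749] size [0.018 0.007]
side 0.046 107 [228. 267.] mid [ 0.4766 -0.1018] size [0.057 0.057]
side 0.046 190 [305. 378.] mid [ 0.5836 -0.3449] size [0.029 0.031]
side 0.046 315 [277. 395.] mid [ 0.5367 -0.3647] size [0.042 0.044]
side 0.04 56 [231. 199.] mid [0
[... 990 characters left out ...]
434] size [0.027 0.03 ]
top 0.046 75 [285. 215.] mid [ 0.5642 -0.0177] size [0.056 0.058]
top 0.046 17 [294. 221.] mid [ 0.5523 -0.0371] size [0.016 0.019]
top 0.046 87 [419. 226.] mid [ 0.5359 -0.3631] size [0.04  0.045]
top 0.046 16 [327. 250.] mid [ 0.4761 -0.1228] size [0.026 0.005]
top 0.046 26 [311. 258.] mid [ 0.4582 -0.0853] size [0.026 0.033]
top 0.046 18 [270. 283.] mid [0.3908 0.0268] size [0.013 0.026]
top 0.04 21 [273. 178.] mid [0.6679 0.019 ] size [0.016 0.016]
top 0.04 17 [272. 185.] mid [0.6495 0.0203] size [0.012 0.024]
t 21.95 tcp [0.4928 0.1331 0.1624] rot [-179.66   -0.29    0.31] w 0.0349 F [-0.29  1.04 -0.41]
total shift [1.78 3.82 0.8 ] turn [-0.04 -0.04  0.04] rows 4
```

Nothing has moved; the middle nest is at (0.565, -0.0185).

Call:
apply_moves(
  targets=[
    [[0.45,0.9,0.1],[0,0,0],46],
    [[0.45,0.9,0.1],[0,0,0],46],
    [[0.45,0.9,0.2],[0,0,0],46],
    [[0.4,0.9,0.2],[-0.04,-0.04,0],46],
    [[0,0,0.1],[0,0,0],46],
  ],
)

```text
time_s: 22.45
tcp_pos: [0.5679, -0.0131, 0.134]
eef_rot: [-179.8, -0.3, 0.5]
contact_force: [-0.5, -0.4, -0.5]
gripper_width: 0.0455
```

```bash
python3 go.py .565 -.0185 .0885 0
```

```text
t 22.45 tcp [ 0.5679 -0.0131  0.134 ] rot [-179.84   -0.25    0.52] w 0.0455 F [-0.49 -0.37 -0.48]
total shift [-0.08  0.14  1.14] turn [-0.02 -0.03  0.07] rows 2
```

Call:
apply_moves(
  targets=[
    [[-0.08,0.14,0.4],[-0.02,-0.03,0.07],46],
    [[0,0,0.4],[0,0,0],46],
    [[0,0,0.1],[0,0,0],46],
    [[0,0,0],[0,0,0],46],
  ],
)

```text
time_s: 22.85
tcp_pos: [0.5648, -0.0188, 0.0955]
eef_rot: [180.0, 0.0, -0.2]
contact_force: [0.2, -0.1, 1.3]
gripper_width: 0.046
```

```bash
python3 go.py .565 -.0185 .0885 0
```

```text
t 22.85 tcp [ 0.5648 -0.0188  0.0955] rot [ 1.7999e+02  5.0000e-02 -2.1000e-01] w 0.0460 F [ 0.21 -0.15  1.27]
total shift [ 0.01 -0.01  0.17] turn [ 0.    0.01 -0.03] rows 1
```

Call:
apply_moves(
  targets=[
    [[0,0,0.18],[0,0,0],46],
    [[0,0,0],[0,0,0],46],
    [[0,0,0],[0,0,0],20],
    [[0,0,0],[0,0,0],20],
    [[0,0,0],[0,0,0],20],
  ],
  squeeze=25,
)

```text
time_s: 23.35
tcp_pos: [0.566, -0.0169, 0.0901]
eef_rot: [-180.0, -0.2, -0.1]
contact_force: [0.7, -1.0, -1.0]
gripper_width: 0.0299
```

Call:
apply_moves(
  targets=[
    [[0,0,0],[0,0,0],20],
    [[0,0,-0.4],[0,0,0],20],
    [[0,0,-0.8],[0,0,0],20],
    [[0,0,-0.8],[0,0,0.1],20],
    [[0,0.6,-0.4],[0,0,0.1],20],
  ],
)

```text
time_s: 23.85
tcp_pos: [0.5637, -0.0403, 0.1867]
eef_rot: [180.0, 0.2, -1.6]
contact_force: [0.1, -0.4, 0.2]
gripper_width: 0.03
```

```bash
python3 go.py .5845 -.280 .12 -1.4
```

```text
t 23.85 tcp [ 0.5637 -0.0403  0.1867] rot [179.97   0.18  -1.61] w 0.0300 F [ 0.14 -0.4   0.22]
total shift [0.69 5.97 1.67] turn [ 0.    0.02 -0.03] rows 6
```

Call:
apply_moves(
  targets=[
    [[0.1,0.9,0],[0,0,0],20],
    [[0.1,0.9,0],[0,0,0],20],
    [[0.1,0.9,0.1],[0,0,0],20],
    [[0.1,0.9,0.3],[0,0,0],20],
    [[0,0.3,0.5],[0,0,0],20],
  ],
)

```text
time_s: 24.35
tcp_pos: [0.5801, -0.2021, 0.1585]
eef_rot: [180.0, -0.7, -1.4]
contact_force: [-0.8, 0.7, -1.0]
gripper_width: 0.0301
```

```bash
python3 go.py .586 -.205 .065 -1.4
```

```text
t 24.35 tcp [ 0.5801 -0.2021  0.1585] rot [179.99  -0.71  -1.41] w 0.0301 F [-0.83  0.74 -0.99]
total shift [0.12 0.07 2.34] turn [ 0.   -0.09 -0.  ] rows 3
```

Call:
apply_moves(
  targets=[
    [[0.12,0.05,0.5],[0,-0.08,0],20],
    [[0,0,0.5],[0,0,0],20],
    [[0,0,0.5],[0,0,0],20],
    [[0,0,0.4],[0,0,0],20],
    [[0,0,0],[0,0,0],20],
  ],
)

```text
time_s: 24.85
tcp_pos: [0.5829, -0.2081, 0.0773]
eef_rot: [-180.0, 0.1, -1.8]
contact_force: [0.3, 0.4, -0.5]
gripper_width: 0.0293
```

```bash
python3 go.py .586 -.205 .0565 -1.4
```

```text
t 24.85 tcp [ 0.5829 -0.2081  0.0773] rot [-1.7997e+02  1.5000e-01 -1.7800e+00] w 0.0293 F [ 0.27  0.41 -0.54]
total shift [ 0.08 -0.08  0.52] turn [-0.    0.02 -0.05] rows 1
```

Call:
apply_moves(
  targets=[
    [[0.08,-0.08,0.2],[0,0,-0.04],20],
    [[0,0,0.1],[0,0,0],20],
    [[0,0,0],[0,0,0],20],
  ],
)

```text
time_s: 25.15
tcp_pos: [0.5876, -0.2048, 0.0662]
eef_rot: [-180.0, 0.0, -1.4]
contact_force: [0.9, 0.5, -1.1]
gripper_width: 0.0299
```

```bash
python3 go.py .586 -.205 .0562 -1.4
```

```text
t 25.15 tcp [ 0.5876 -0.2048  0.0662] rot [-1.7999e+02  4.0000e-02 -1.4000e+00] w 0.0299 F [ 0.89  0.5  -1.11]
total shift [-0.04  0.01  0.25] turn [-0.  0. -0.] rows 1
```

Call:
apply_moves(
  targets=[
    [[-0.03,0,0.15],[0,0,0],20],
    [[0,0,0.07],[0,0,0],20],
    [[0,0,0],[0,0,0],20],
  ],
)

```text
time_s: 25.45
tcp_pos: [0.5872, -0.2047, 0.0582]
eef_rot: [180.0, -0.1, -1.4]
contact_force: [-0.5, 0.6, -0.3]
gripper_width: 0.0297
```

Call:
apply_moves(
  targets=[
    [[-0.01,0,0.07],[0,0,0],20],
    [[0,0,0.04],[0,0,0],20],
  ],
)

```text
time_s: 25.65
tcp_pos: [0.5881, -0.205, 0.0555]
eef_rot: [180.0, -0.3, -1.3]
contact_force: [-3.3, 0.9, 15.9]
gripper_width: 0.0298
```

Call:
apply_moves(
  targets=[
    [[0,0,-0.01],[0,0,0],20],
    [[0,0,0],[0,0,0],46],
    [[0,0,0],[0,0,0],46],
    [[0,0,-0.4],[0,0,0],46],
    [[0,0,-0.9],[0,0,0],46],
  ],
)

```text
time_s: 26.15
tcp_pos: [0.5846, -0.2046, 0.1042]
eef_rot: [-180.0, 0.2, -1.4]
contact_force: [0.0, 0.2, 0.9]
gripper_width: 0.0453
```

Call:
apply_moves(
  targets=[
    [[0,-0.6,-0.8],[0,0,0],60],
    [[-0.05,-0.9,0],[0,0,-0.1],60],
    [[-0.1,-0.9,0],[0,0,-0.08],60],
    [[-0.1,-0.8,0],[0,0,0],60],
    [[0,-0.6,0],[0,0,0],60],
  ],
)

```text
time_s: 26.65
tcp_pos: [0.5788, -0.0511, 0.1422]
eef_rot: [180.0, -0.2, -0.2]
contact_force: [1.2, -0.5, -0.9]
gripper_width: 0.0599
```

```bash
python3 look.py|grep -v 'top 0.04 '; python3 go.py .565 -.0185 .1 0
```

```text
21
side 0.064 53 [311. 208.] mid [0.668  0.0148] size [0.023 0.03 ]
side 0.064 47 [263. 230.] mid [ 0.5598 -0.0302] size [0.03  0.028]
side 0.046 26 [233. 199.] mid [0.4993 0.0946] size [0.022 0.03 ]
side 0.046 23 [310. 209.] mid [0.669  0.0234] size [0.015 0.008]
side 0.046 16 [318. 215.] mid [0.682  0.0115] size [0.009 0.027]
side 0.046 55 [310. 217.] mid [0.6655 0.0008] size [0.026 0.014]
side 0.046 87 [265. 234.] mid [ 0.5618 -0.0246] size [0.049 0.04 ]
side 0.046 17 [278. 236.] mid [ 0.5869 -0.0383] size [0.016 0.023]
side 0.046 32 [264. 240.] mid [ 0.5576 -0.0411] size [0.034 0.021]
side 0.046 148 [227. 265.] mid [ 0.4759 -0.1004] size [0.059 0.059]
side 0.046 148 [293. 303.] mid [ 0.5894 -0.2086] size [0.028 0.029]
side 0.046 189 [305. 377.] mid [ 0.5836 -0.3451] size [0.029 0.031]
side 0.046 313 [277. 395.] mid [ 0.5367 -0.3648] size [0.042 0.043]
side 0.04 53 [231. 199.] mid [0.4957 0.0952] size [0.028 0.032]
side 0.04 42 [311. 220.] mid [0.6661 0.0015] size [0.031 0.017]
side 0.04 66 [180. 227.] mid [0.3813 0.0227] size [0.029 0.034]
side 0.04 31 [267. 227.] mid [ 0.5661 -0
[... 610 characters left out ...]
8 0.015]
top 0.064 41 [287. 220.] mid [ 0.5547 -0.0188] size [0.021 0.039]
top 0.046 50 [358. 207.] mid [ 0.587  -0.2057] size [0.028 0.027]
top 0.046 55 [410. 209.] mid [ 0.5819 -0.3435] size [0.027 0.029]
top 0.046 96 [419. 227.] mid [ 0.5357 -0.3623] size [0.04  0.044]
top 0.046 16 [280. 224.] mid [ 0.5459 -0.0031] size [0.019 0.023]
top 0.046 20 [292. 224.] mid [ 0.5442 -0.0319] size [0.016 0.024]
top 0.046 41 [314. 258.] mid [ 0.4634 -0.0918] size [0.036 0.046]
top 0.046 22 [270. 290.] mid [0.3781 0.0255] size [0.018 0.023]
t 26.75 tcp [ 0.5795 -0.0502  0.1422] rot [-1.8e+02 -2.7e-01 -6.0e-02] w 0.0600 F [ 0.97 -0.35 -0.06]
total shift [-0.37 -0.79  1.05] turn [-0.   -0.03 -0.01] rows 2
```

Both small pots are in the narrow channel. Next is m2, at (0.565, -0.0185).

Call:
apply_moves(
  targets=[
    [[-0.2,-0.45,0.4],[0,0,0],60],
    [[-0.17,-0.35,0.4],[0,0,0],60],
    [[0,0,0.4],[0,0,0],60],
    [[0,0,0.3],[0,0,0],60],
    [[0,0,0],[0,0,0],60],
  ],
)

```text
time_s: 27.25
tcp_pos: [0.5651, -0.0173, 0.0806]
eef_rot: [-180.0, -0.4, 0.0]
contact_force: [-0.3, -0.2, -0.5]
gripper_width: 0.0598
```

```bash
python3 go.py .565 -.0185 .07 0
```

```text
t 27.25 tcp [ 0.5651 -0.0173  0.0806] rot [-1.7999e+02 -3.7000e-01  1.0000e-02] w 0.0598 F [-0.29 -0.16 -0.53]
total shift [-0.    0.03  0.26] turn [-0.   -0.05  0.  ] rows 1
```

Call:
apply_moves(
  targets=[
    [[-0.02,0.02,0.2],[0,-0.05,0],60],
    [[0,0,0.05],[0,0,0],60],
    [[0,0,0],[0,0,0],35],
    [[0,0,0],[0,0,0],35],
    [[0,0,0],[0,0,0],35],
  ],
)

```text
time_s: 27.75
tcp_pos: [0.5658, -0.0194, 0.0711]
eef_rot: [-180.0, -0.0, -0.1]
contact_force: [-0.0, 0.0, -1.0]
gripper_width: 0.0435
```

Call:
apply_moves(
  targets=[
    [[0,0,0],[0,0,0],35],
    [[0,0,-0.4],[0,0,0],35],
    [[0,0,-0.8],[0,0,0],35],
    [[0,0,-0.8],[0,0,0.1],35],
    [[-0.1,0.6,-0.5],[0,0,0.1],35],
  ],
)

```text
time_s: 28.25
tcp_pos: [0.5595, -0.0427, 0.1714]
eef_rot: [179.9, 0.3, -1.6]
contact_force: [0.7, -1.0, -0.5]
gripper_width: 0.0438
```

```bash
python3 go.py .537 -.201 .12 -1.4
```

```text
t 28.25 tcp [ 0.5595 -0.0427  0.1714] rot [179.92   0.34  -1.64] w 0.0438 F [ 0.67 -0.97 -0.55]
total shift [-0.44  3.97  1.29] turn [ 0.01  0.04 -0.03] rows 4
```

Call:
apply_moves(
  targets=[
    [[-0.1,0.9,0],[0,0.04,0],35],
    [[-0.1,0.9,0],[0,0,0],35],
    [[-0.1,0.9,0.2],[0,0,0],35],
    [[-0.1,0.8,0.3],[0,0,0],35],
    [[0,0.2,0.4],[0,0,0],35],
  ],
)

```text
time_s: 28.75
tcp_pos: [0.5426, -0.195, 0.1433]
eef_rot: [180.0, -0.9, -1.4]
contact_force: [-0.5, 0.4, -1.4]
gripper_width: 0.0433
```

```bash
python3 go.py .537 -.201 .065 -1.4
```

```text
t 28.75 tcp [ 0.5426 -0.195   0.1433] rot [179.97  -0.89  -1.44] w 0.0433 F [-0.47  0.44 -1.36]
total shift [-0.17  0.15  1.96] turn [ 0.   -0.11 -0.01] rows 2
```

Call:
apply_moves(
  targets=[
    [[-0.17,0.12,0.4],[0,-0.1,0],35],
    [[0,0,0.5],[0,0,0],35],
    [[0,0,0.5],[0,0,0],35],
    [[0,0,0.2],[0,0,0],35],
    [[0,0,0],[0,0,0],35],
  ],
)

```text
time_s: 29.25
tcp_pos: [0.5323, -0.2006, 0.0743]
eef_rot: [-180.0, 0.3, -1.6]
contact_force: [0.2, 0.0, -0.6]
gripper_width: 0.0431
```

```bash
python3 go.py .537 -.201 .0575 -1.4
```

```text
t 29.25 tcp [ 0.5323 -0.2006  0.0743] rot [-180.      0.28   -1.59] w 0.0431 F [ 0.18  0.04 -0.59]
total shift [0.12 0.01 0.42] turn [-0.    0.04 -0.02] rows 1
```

Call:
apply_moves(
  targets=[
    [[0.1,0,0.1],[0,0.04,0],35],
    [[0,0,0.1],[0,0,0],35],
    [[0,0,0],[0,0,0],35],
  ],
)

```text
time_s: 29.55
tcp_pos: [0.5379, -0.2001, 0.0673]
eef_rot: [180.0, -0.2, -1.5]
contact_force: [-0.2, 0.3, -1.2]
gripper_width: 0.0436
```

```bash
python3 go.py .537 -.201 .0575 -1.4
```

```text
t 29.55 tcp [ 0.5379 -0.2001  0.0673] rot [179.99  -0.18  -1.49] w 0.0436 F [-0.22  0.34 -1.15]
total shift [-0.02  0.02  0.25] turn [ 0.   -0.02 -0.01] rows 1
```

Call:
apply_moves(
  targets=[
    [[-0.02,0,0.14],[0,0,0],35],
    [[0,0,0.06],[0,0,0],35],
    [[0,0,0],[0,0,0],35],
  ],
)

```text
time_s: 29.85
tcp_pos: [0.5379, -0.1999, 0.0599]
eef_rot: [180.0, -0.3, -1.5]
contact_force: [-0.4, -0.1, -0.5]
gripper_width: 0.0435
```

Call:
apply_moves(
  targets=[
    [[0,0,0.07],[0,0,0],35],
    [[0,0,0.03],[0,0,0],35],
  ],
)

```text
time_s: 30.05
tcp_pos: [0.5385, -0.2, 0.0568]
eef_rot: [180.0, -0.4, -1.4]
contact_force: [-4.7, 3.5, 14.0]
gripper_width: 0.0434
```

Contact with the tray floor, so release.

Call:
apply_moves(
  targets=[
    [[0,0,-0.01],[0,0,0],35],
    [[0,0,0],[0,0,0],58],
    [[0,0,0],[0,0,0],58],
    [[0,0,-0.4],[0,0,0],58],
    [[0,0,-0.9],[0,0,0],58],
  ],
)

```text
time_s: 30.55
tcp_pos: [0.5351, -0.1997, 0.1058]
eef_rot: [-180.0, 0.1, -1.5]
contact_force: [0.9, 0.3, 0.3]
gripper_width: 0.0576
```

Call:
apply_moves(
  targets=[
    [[0,-0.5,-0.8],[0,0,0],60],
    [[0.1,-0.9,0],[0,0,-0.1],74],
    [[0.1,-0.9,0],[0,0,-0.08],74],
    [[0.1,-0.8,0],[0,0,0],74],
    [[0,-0.3,0],[0,0,0],74],
  ],
)

```text
time_s: 31.05
tcp_pos: [0.5526, -0.0619, 0.1445]
eef_rot: [180.0, -0.4, -0.2]
contact_force: [0.1, -0.3, -0.2]
gripper_width: 0.0734
```

```bash
python3 look.py|grep -v '0.04 '; python3 go.py .565 -.0185 .046 0
```

```text
23
side 0.064 65 [310. 208.] mid [0.6659 0.0141] size [0.028 0.03 ]
side 0.046 37 [231. 199.] mid [0.496  0.0953] size [0.028 0.029]
side 0.046 26 [310. 209.] mid [0.6675 0.0231] size [0.017 0.01 ]
side 0.046 100 [310. 216.] mid [0.6663 0.0122] size [0.042 0.039]
side 0.046 22 [176. 225.] mid [0.3743 0.0229] size [0.013 0.024]
side 0.046 20 [184. 227.] mid [0.3873 0.0193] size [0.017 0.025]
side 0.046 30 [276. 236.] mid [ 0.5809 -0.0341] size [0.03  0.034]
side 0.046 18 [255. 235.] mid [ 0.5404 -0.0294] size [0.007 0.025]
side 0.046 63 [235. 261.] mid [ 0.4843 -0.0976] size [0.042 0.053]
side 0.046 49 [221. 272.] mid [ 0.467  -0.1106] size [0.038 0.039]
side 0.046 237 [265. 304.] mid [ 0.5396 -0.2018] size [0.043 0.044]
side 0.046 150 [293. 303.] mid [ 0.5895 -0.2088] size [0.028 0.03 ]
side 0.046 192 [305. 377.] mid [ 0.5835 -0.3445] size [0.029 0.031]
side 0.046 310 [277. 395.] mid [ 0.5367 -0.3648] size [0.042 0.043]
top 0.046 53 [358. 207.] mid [ 0.5871 -0.2053] size [0.028 0.027]
top 0.046 52 [411. 209.] mid [ 0.5819 -0.3433] size [0.027 0.03 ]
top 0.046 82 [356. 226.] mid [ 0.5381 -0.1993] size [0.043 0.042]
top 0.046 18 [318. 241.] mid [ 0.4984 -0.0989] size [0.008 0.029]
top 0.046 25 [310. 258.] mid [ 0.4582 -0.0827] size [0.026 0.028]
top 0.046 18 [272. 287.] mid [0.382  0.0192] size [0.025 0.01 ]
t 31.15 tcp [ 0.5523 -0.0627  0.1443] rot [179.98  -0.4   -0.19] w 0.0741 F [-0.68 -0.88 -0.3 ]
total shift [ 0.3  -1.11  2.46] turn [ 0.   -0.05 -0.02] rows 3
```

Call:
apply_moves(
  targets=[
    [[0.15,-0.5,0.3],[0,-0.05,0],74],
    [[0.15,-0.5,0.3],[0,0,0],74],
    [[0,-0.05,0.4],[0,0,0],74],
    [[0,0,0.4],[0,0,0],74],
    [[0,0,0],[0,0,0],74],
  ],
)

```text
time_s: 31.65
tcp_pos: [0.5646, -0.0233, 0.0866]
eef_rot: [179.9, 0.0, -0.3]
contact_force: [-0.0, 0.1, -0.5]
gripper_width: 0.0739
```

```bash
python3 go.py .565 -.0185 .046 0; python3 -c "
from h import *
c=cap('side');cv2.imwrite('pics/s7c.png',cv2.resize(c['img'][150:300,170:370],None,fx=4,fy=4))"
```

```text
t 31.65 tcp [ 0.5646 -0.0233  0.0866] rot [ 1.7995e+02  2.0000e-02 -3.1000e-01] w 0.0739 F [-0.02  0.08 -0.49]
total shift [ 0.01 -0.12  1.01] turn [ 0.01  0.   -0.04] rows 2
```

View pics/s7c.png

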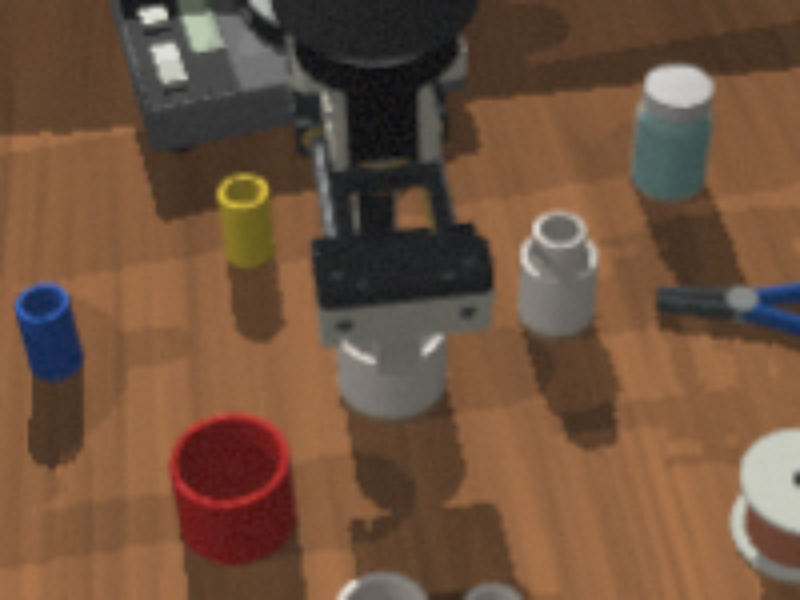

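The gripper is lined up over L2 (rim near (391,345) in the crop).

Call:
apply_moves(
  targets=[
    [[0,-0.12,0.4],[0,0,0],74],
    [[0,0,0.4],[0,0,0],74],
    [[0,0,0.2],[0,0,0],74],
    [[0,0,0],[0,0,0],74],
  ],
)

```text
time_s: 32.1
tcp_pos: [0.5675, -0.0211, 0.0501]
eef_rot: [180.0, -0.3, -0.4]
contact_force: [-0.5, -1.0, 0.0]
gripper_width: 0.074
```

```bash
python3 go.py .565 -.0185 .0465 0
```

```text
t 32.10 tcp [ 0.5675 -0.0211  0.0501] rot [179.97  -0.31  -0.43] w 0.0740 F [-0.52 -0.97  0.02]
total shift [-0.06 -0.06  0.09] turn [ 0.   -0.04 -0.05] rows 1
```

Call:
apply_moves(
  targets=[
    [[-0.06,-0.06,0.1],[0,-0.04,0],74],
    [[0,0,0],[0,0,0],74],
    [[0,0,0],[0,0,0],50],
    [[0,0,0],[0,0,0],50],
    [[0,0,0],[0,0,0],50],
  ],
  squeeze=35,
)

```text
time_s: 32.6
tcp_pos: [0.5664, -0.0189, 0.0487]
eef_rot: [-180.0, -0.2, -0.4]
contact_force: [-1.2, -0.1, -2.6]
gripper_width: 0.0592
```

Call:
apply_moves(
  targets=[
    [[0,0,0],[0,0,0],50],
    [[0,0,-0.4],[0,0,0],50],
    [[0,0,-0.8],[0,0,0],50],
    [[0,0,-0.9],[0,0,0.1],50],
    [[-0.2,0.6,-0.7],[0,0,0.1],50],
  ],
)

```text
time_s: 33.1
tcp_pos: [0.5546, -0.042, 0.1588]
eef_rot: [179.9, 0.5, -2.0]
contact_force: [1.5, -0.2, -1.2]
gripper_width: 0.0593
```

```bash
python3 go.py .470 -.282 .12 -1.4
```

```text
t 33.10 tcp [ 0.5546 -0.042   0.1588] rot [179.86   0.47  -2.01] w 0.0593 F [ 1.49 -0.17 -1.22]
total shift [-1.9   6.07  1.  ] turn [ 0.02  0.06 -0.08] rows 7
```

Call:
apply_moves(
  targets=[
    [[-0.3,0.95,0],[0,0.05,-0.07],50],
    [[-0.3,0.95,0],[0,0,0],50],
    [[-0.3,0.95,0],[0,0,0],50],
    [[-0.3,0.95,0],[0,0,0],50],
    [[-0.3,0.9,0],[0,0,0],50],
  ],
)

```text
time_s: 33.6
tcp_pos: [0.4906, -0.2316, 0.1648]
eef_rot: [180.0, -0.5, -1.1]
contact_force: [1.2, -0.7, -2.4]
gripper_width: 0.0586
```

```bash
python3 go.py .470 -.282 .065 -1.4
```

```text
t 33.60 tcp [ 0.4906 -0.2316  0.1648] rot [179.95  -0.54  -1.07] w 0.0586 F [ 1.2  -0.68 -2.4 ]
total shift [-0.51  1.27  2.49] turn [ 0.01 -0.07  0.04] rows 3
```

Call:
apply_moves(
  targets=[
    [[-0.25,0.6,0.2],[0,-0.07,0.03],50],
    [[-0.2,0.5,0.4],[0,0,0],50],
    [[0,0,0.5],[0,0,0],50],
    [[0,0,0.5],[0,0,0],50],
    [[0,0,0],[0,0,0],50],
  ],
)

```text
time_s: 34.1
tcp_pos: [0.4675, -0.2816, 0.0992]
eef_rot: [180.0, -0.0, -1.7]
contact_force: [-0.5, 1.1, -1.8]
gripper_width: 0.0591
```

```bash
python3 go.py .470 -.282 .065 -1.4
```

```text
t 34.10 tcp [ 0.4675 -0.2816  0.0992] rot [179.97  -0.    -1.74] w 0.0591 F [-0.51  1.1  -1.83]
total shift [0.06 0.01 0.86] turn [ 0.   -0.   -0.04] rows 1
```

Call:
apply_moves(
  targets=[
    [[0.04,0,0.4],[0,0,-0.04],50],
    [[0,0,0.3],[0,0,0],50],
    [[0,0,0.1],[0,0,0],50],
    [[0,0,0],[0,0,0],50],
  ],
)

```text
time_s: 34.5
tcp_pos: [0.4704, -0.2817, 0.0683]
eef_rot: [179.9, -0.1, -1.3]
contact_force: [0.0, -0.3, -1.1]
gripper_width: 0.0594
```

```bash
python3 go.py .470 -.282 .0545 -1.4
```

```text
t 34.50 tcp [ 0.4704 -0.2817  0.0683] rot [ 1.7992e+02 -8.0000e-02 -1.3400e+00] w 0.0594 F [ 0.03 -0.34 -1.11]
total shift [-0.01  0.01  0.35] turn [ 0.01 -0.01  0.01] rows 1
```

Call:
apply_moves(
  targets=[
    [[0,0,0.2],[0,0,0],50],
    [[0,0,0.12],[0,0,0],50],
    [[0,0,0],[0,0,0],50],
  ],
)

```text
time_s: 34.8
tcp_pos: [0.4716, -0.2817, 0.0562]
eef_rot: [179.9, -0.2, -1.3]
contact_force: [0.1, -0.2, -1.5]
gripper_width: 0.0591
```

Call:
apply_moves(
  targets=[
    [[0,0,0.06],[0,0,0],50],
    [[0,0,0.03],[0,0,0],50],
  ],
)

```text
time_s: 35.0
tcp_pos: [0.4721, -0.282, 0.0544]
eef_rot: [179.8, -0.3, -1.2]
contact_force: [-7.2, 5.4, 19.8]
gripper_width: 0.0589
```

Call:
apply_moves(
  targets=[
    [[0,0,-0.01],[0,0,0],50],
    [[0,0,0],[0,0,0],76],
    [[0,0,0],[0,0,0],76],
    [[0,0,-0.4],[0,0,0],76],
    [[0,0,-0.9],[0,0,0],76],
  ],
)

```text
time_s: 35.5
tcp_pos: [0.4698, -0.2813, 0.1046]
eef_rot: [179.9, 0.1, -1.3]
contact_force: [1.3, -0.2, -0.3]
gripper_width: 0.0754
```

Call:
apply_moves(
  targets=[
    [[0.2,-0.5,-0.9],[0,0,0],60],
    [[0.6,-0.9,-0.2],[0,0,-0.1],46],
    [[0.6,-0.9,0],[0,0,-0.08],46],
    [[0.6,-0.9,0],[0,0,0],46],
    [[0.6,-0.9,0],[0,0,0],46],
  ],
)

```text
time_s: 36.0
tcp_pos: [0.5794, -0.1175, 0.1569]
eef_rot: [179.8, -0.5, -0.2]
contact_force: [0.3, 0.1, 0.3]
gripper_width: 0.0468
```

```bash
python3 look.py|grep -v '0.04 '; python3 go.py .665 .0175 .13 0
```

```text
26
side 0.064 53 [311. 207.] mid [0.6666 0.0142] size [0.026 0.03 ]
side 0.046 26 [232. 197.] mid [0.4963 0.0959] size [0.027 0.025]
side 0.046 24 [310. 209.] mid [0.6689 0.023 ] size [0.015 0.009]
side 0.046 25 [314. 214.] mid [0.6737 0.0111] size [0.025 0.024]
side 0.046 40 [180. 226.] mid [0.3818 0.0228] size [0.028 0.03 ]
side 0.046 140 [227. 265.] mid [ 0.4758 -0.1005] size [0.059 0.059]
side 0.046 244 [266. 304.] mid [ 0.5397 -0.202 ] size [0.043 0.044]
side 0.046 147 [293. 303.] mid [ 0.5895 -0.2085] size [0.028 0.031]
side 0.046 396 [232. 352.] mid [ 0.4729 -0.2838] size [0.058 0.059]
side 0.046 196 [305. 378.] mid [ 0.5837 -0.345 ] size [0.03  0.032]
side 0.046 313 [277. 395.] mid [ 0.5367 -0.3645] size [0.042 0.044]
top 0.046 52 [410. 209.] mid [ 0.5819 -0.3427] size [0.027 0.03 ]
top 0.046 84 [356. 226.] mid [ 0.5377 -0.1992] size [0.042 0.042]
top 0.046 91 [419. 226.] mid [ 0.5358 -0.3625] size [0.039 0.045]
top 0.046 126 [388. 251.] mid [ 0.4726 -0.2819] size [0.057 0.061]
top 0.046 17 [325. 257.] mid [ 0.4594 -0.115 ] size [0.023 0.016]
t 36.10 tcp [ 0.5814 -0.1153  0.1565] rot [ 1.7983e+02 -5.7000e-01  5.0000e-02] w 0.0462 F [ 0.2  -0.38 -0.17]
total shift [ 2.09 -3.32  0.67] turn [ 0.02 -0.07  0.01] rows 4
```

Call:
apply_moves(
  targets=[
    [[0.5,-0.8,0],[0,-0.06,0],46],
    [[0.5,-0.8,0.1],[0,0,0],46],
    [[0.5,-0.8,0.1],[0,0,0],46],
    [[0.5,-0.8,0.2],[0,0,0],46],
    [[0,0,0.3],[0,0,0],46],
  ],
)

```text
time_s: 36.6
tcp_pos: [0.6654, 0.0175, 0.1291]
eef_rot: [179.8, -0.3, 0.1]
contact_force: [-0.2, -0.2, 0.3]
gripper_width: 0.046
```

```bash
python3 go.py .665 .0175 .069 0
```

```text
t 36.60 tcp [0.6654 0.0175 0.1291] rot [ 1.7984e+02 -3.0000e-01  7.0000e-02] w 0.0460 F [-0.23 -0.21  0.27]
total shift [-0.02 -0.01  1.5 ] turn [ 0.02 -0.04  0.01] rows 2
```

Call:
apply_moves(
  targets=[
    [[0,0,0.5],[0.02,-0.04,0],46],
    [[0,0,0.5],[0,0,0],46],
    [[0,0,0.2],[0,0,0],46],
    [[0,0,0],[0,0,0],46],
  ],
)

```text
time_s: 37.0
tcp_pos: [0.6644, 0.0172, 0.0767]
eef_rot: [180.0, 0.2, 0.1]
contact_force: [-1.1, 0.1, 0.1]
gripper_width: 0.0459
```

```bash
python3 go.py .665 .0175 .0695 0
```

```text
t 37.00 tcp [0.6644 0.0172 0.0767] rot [1.7995e+02 2.4000e-01 1.5000e-01] w 0.0459 F [-1.08  0.11  0.09]
total shift [ 0.02 -0.01  0.18] turn [0.01 0.03 0.02] rows 1
```

Call:
apply_moves(
  targets=[
    [[0.02,0,0.17],[0,0,0],46],
    [[0,0,0.03],[0,0,0],46],
    [[0,0,0],[0,0,0],20],
    [[0,0,0],[0,0,0],20],
    [[0,0,0],[0,0,0],20],
  ],
  squeeze=25,
)

```text
time_s: 37.5
tcp_pos: [0.6666, 0.0163, 0.0713]
eef_rot: [180.0, 0.0, 0.1]
contact_force: [-0.3, 0.3, -0.2]
gripper_width: 0.0286
```

Call:
apply_moves(
  targets=[
    [[0,0,0],[0,0,0],20],
    [[0,0,-0.4],[0,0,0],20],
    [[0,0,-0.8],[0,0,0],20],
    [[0,0,-0.8],[0,0,0.1],20],
    [[-0.2,0.6,-0.6],[0,0,0.1],20],
  ],
)

```text
time_s: 38.0
tcp_pos: [0.6565, -0.0063, 0.1745]
eef_rot: [179.9, 0.4, -1.4]
contact_force: [-0.1, -0.2, -0.4]
gripper_width: 0.0286
```

```bash
python3 go.py .5848 -.274 .12 -1.4
```

```text
t 38.00 tcp [ 0.6565 -0.0063  0.1745] rot [179.9    0.42  -1.43] w 0.0286 F [-0.1  -0.21 -0.42]
total shift [-1.62  6.73  1.39] turn [ 0.01  0.05 -0.  ] rows 7
```

Call:
apply_moves(
  targets=[
    [[-0.25,0.95,0],[0,0.05,0],20],
    [[-0.25,0.95,0],[0,0,0],20],
    [[-0.25,0.95,0],[0,0,0],20],
    [[-0.25,0.95,0],[0,0,0],20],
    [[-0.25,0.95,0],[0,0,0],20],
  ],
)

```text
time_s: 38.5
tcp_pos: [0.6035, -0.1979, 0.1818]
eef_rot: [180.0, -0.7, -1.1]
contact_force: [0.2, -0.6, -0.4]
gripper_width: 0.0285
```

```bash
python3 go.py .5848 -.274 .075 -1.4
```

```text
t 38.50 tcp [ 0.6035 -0.1979  0.1818] rot [179.98  -0.68  -1.06] w 0.0285 F [ 0.16 -0.56 -0.41]
total shift [-0.46  1.91  2.66] turn [ 0.   -0.08  0.04] rows 3
```

Call:
apply_moves(
  targets=[
    [[-0.25,0.8,0],[0,-0.08,0.04],20],
    [[-0.2,0.7,0.2],[0,0,0],20],
    [[0,0.2,0.5],[0,0,0],20],
    [[0,0,0.5],[0,0,0],20],
    [[0,0,0.3],[0,0,0],20],
  ],
)

```text
time_s: 39.0
tcp_pos: [0.5821, -0.2742, 0.124]
eef_rot: [179.9, -0.4, -1.7]
contact_force: [1.3, -0.9, -0.9]
gripper_width: 0.0288
```

```bash
python3 go.py .5848 -.274 .070 -1.4
```

```text
t 39.00 tcp [ 0.5821 -0.2742  0.124 ] rot [179.89  -0.4   -1.75] w 0.0288 F [ 1.25 -0.87 -0.93]
total shift [ 0.06 -0.01  1.35] turn [ 0.01 -0.05 -0.04] rows 2
```

Call:
apply_moves(
  targets=[
    [[0.06,0,0.5],[0,-0.05,-0.04],20],
    [[0,0,0.5],[0,0,0],20],
    [[0,0,0.2],[0,0,0],20],
    [[0,0,0],[0,0,0],20],
  ],
)

```text
time_s: 39.4
tcp_pos: [0.5845, -0.2737, 0.0737]
eef_rot: [179.9, 0.1, -1.4]
contact_force: [0.8, -0.1, -1.1]
gripper_width: 0.029
```

```bash
python3 go.py .5853 -.274 .057 -1.4
```

```text
t 39.40 tcp [ 0.5845 -0.2737  0.0737] rot [ 1.799e+02  9.000e-02 -1.370e+00] w 0.0290 F [ 0.8  -0.07 -1.11]
total shift [0.02 0.01 0.42] turn [0.01 0.01 0.  ] rows 1
```

Call:
apply_moves(
  targets=[
    [[0,0,0.2],[0,0,0],20],
    [[0,0,0.15],[0,0,0],20],
    [[0,0,0],[0,0,0],20],
  ],
)

```text
time_s: 39.7
tcp_pos: [0.586, -0.2735, 0.0608]
eef_rot: [179.9, -0.1, -1.3]
contact_force: [-0.5, 0.2, -0.3]
gripper_width: 0.0285
```

Call:
apply_moves(
  targets=[
    [[-0.01,0,0.06],[0,0,0],20],
    [[0,0,0.03],[0,0,0],20],
  ],
)

```text
time_s: 39.9
tcp_pos: [0.5862, -0.2736, 0.058]
eef_rot: [179.8, -0.2, -1.3]
contact_force: [-0.3, 0.7, -0.6]
gripper_width: 0.0285
```

Call:
apply_moves(
  targets=[
    [[-0.01,0,0.05],[0,0,0],20],
    [[0,0,0.03],[0,0,0],20],
  ],
)

```text
time_s: 40.1
tcp_pos: [0.587, -0.2738, 0.057]
eef_rot: [179.8, -0.3, -1.2]
contact_force: [-4.1, 2.9, 11.6]
gripper_width: 0.0285
```

Contact. Open to 44 mm only, because of the neighbours, and lift.

Call:
apply_moves(
  targets=[
    [[0,0,-0.01],[0,0,0],20],
    [[0,0,0],[0,0,0],44],
    [[0,0,0],[0,0,0],44],
    [[0,0,-0.4],[0,0,0],44],
    [[0,0,-0.9],[0,0,0],44],
  ],
)

```text
time_s: 40.6
tcp_pos: [0.5838, -0.2729, 0.1058]
eef_rot: [179.9, 0.1, -1.3]
contact_force: [0.2, -0.0, 0.2]
gripper_width: 0.0437
```

Call:
apply_moves(
  targets=[
    [[0.1,-0.5,-0.9],[0,0,0],60],
    [[0.25,-0.9,0],[0,0,-0.1],60],
    [[0.25,-0.9,0],[0,0,-0.08],60],
    [[0.25,-0.9,0],[0,0,0],60],
    [[0.25,-0.9,0],[0,0,0],60],
  ],
)

```text
time_s: 41.1
tcp_pos: [0.6322, -0.1096, 0.1486]
eef_rot: [179.8, -0.4, -0.2]
contact_force: [0.6, -0.4, -0.2]
gripper_width: 0.0598
```

```bash
python3 look.py|grep -v '0.04 '; python3 go.py .665 .0175 .10 0
```

```text
28
side 0.046 24 [183. 225.] mid [0.3869 0.0237] size [0.018 0.03 ]
side 0.046 34 [224. 256.] mid [ 0.4721 -0.0774] size [0.034 0.011]
side 0.046 17 [238. 258.] mid [ 0.4984 -0.0848] size [0.011 0.016]
side 0.046 29 [215. 268.] mid [ 0.4526 -0.1039] size [0.013 0.036]
side 0.046 22 [240. 268.] mid [ 0.4985 -0.1104] size [0.014 0.028]
side 0.046 240 [266. 304.] mid [ 0.5397 -0.2028] size [0.043 0.044]
side 0.046 148 [293. 303.] mid [ 0.5894 -0.2088] size [0.028 0.031]
side 0.046 160 [299. 337.] mid [ 0.5867 -0.2756] size [0.028 0.03 ]
side 0.046 397 [231. 352.] mid [ 0.473  -0.2841] size [0.058 0.059]
side 0.046 190 [305. 378.] mid [ 0.5836 -0.3453] size [0.03 0.03]
side 0.046 318 [277. 395.] mid [ 0.5367 -0.3649] size [0.042 0.044]
top 0.046 52 [358. 207.] mid [ 0.5877 -0.2057] size [0.026 0.027]
top 0.046 54 [384. 208.] mid [ 0.5848 -0.2722] size [0.028 0.03 ]
top 0.046 50 [411. 209.] mid [ 0.5819 -0.3433] size [0.027 0.03 ]
top 0.046 85 [356. 226.] mid [ 0.5377 -0.1989] size [0.042 0.042]
top 0.046 88 [419. 227.] mid [ 0.536  -0.3629] size [0.039 0.044]
top 0.046 40 [316. 243.] mid [ 0.4906 -0.0962] size [0.024 0.055]
top 0.046 132 [389. 251.] mid [ 0.4728 -0.2815] size [0.057 0.061]
top 0.046 19 [309. 257.] mid [ 0.4582 -0.0776] size [0.021 0.018]
top 0.046 23 [321. 259.] mid [ 0.4542 -0.106 ] size [0.018 0.029]
t 41.20 tcp [ 0.6333 -0.1071  0.1485] rot [ 1.7981e+02 -4.1000e-01  3.0000e-02] w 0.0600 F [ 0.25 -1.16 -0.49]
total shift [ 0.78 -3.12  1.21] turn [ 0.02 -0.05  0.  ] rows 4
```

View pics/s_28.png

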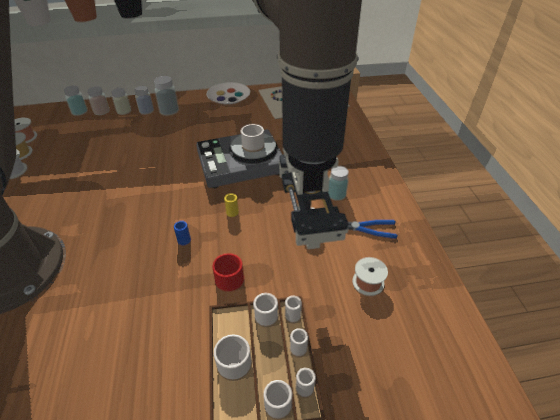

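View pics/t_28.png

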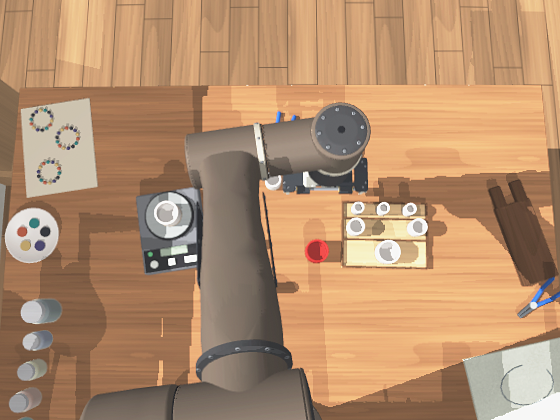

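All placed pots are upright. m3 still seems to be at its place, seen at (273,184) in the top view behind the arm; I'll check again from above it.

Call:
apply_moves(
  targets=[
    [[0.2,-0.9,0],[0,-0.05,0],60],
    [[0.2,-0.8,0],[0,0,0],60],
    [[0.2,-0.8,0],[0,0,0],60],
    [[0.18,-0.6,0],[0,0,0],60],
    [[0,0,0],[0,0,0],60],
  ],
)

```text
time_s: 41.7
tcp_pos: [0.6653, 0.0212, 0.1473]
eef_rot: [179.8, 0.0, 0.0]
contact_force: [-0.7, -0.6, -0.9]
gripper_width: 0.0599
```

```bash
python3 go.py .665 .0175 .049 0; python3 -c "
from h import *
c=cap('side');cv2.imwrite('pics/s8c.png',cv2.resize(c['img'][130:280,220:420],None,fx=4,fy=4))
P=pts(c);m=(P[...,2]>.01)&(P[...,2]<.05)&(P[...,0]>.6)&(P[...,0]<.72)&(P[...,1]>-.06)&(P[...,1]<.08);q=P[m];print(len(q),q.min(0),q.max(0))"
```

```text
t 41.70 tcp [0.6653 0.0212 0.1473] rot [1.7979e+02 4.0000e-02 2.0000e-02] w 0.0599 F [-0.73 -0.63 -0.91]
total shift [-0.01  0.08  2.46] turn [0.03 0.01 0.  ] rows 3
420 [ 0.64442435 -0.00855058  0.01000342] [0.68680043 0.03591403 0.04943001]
```

View pics/s8c.png

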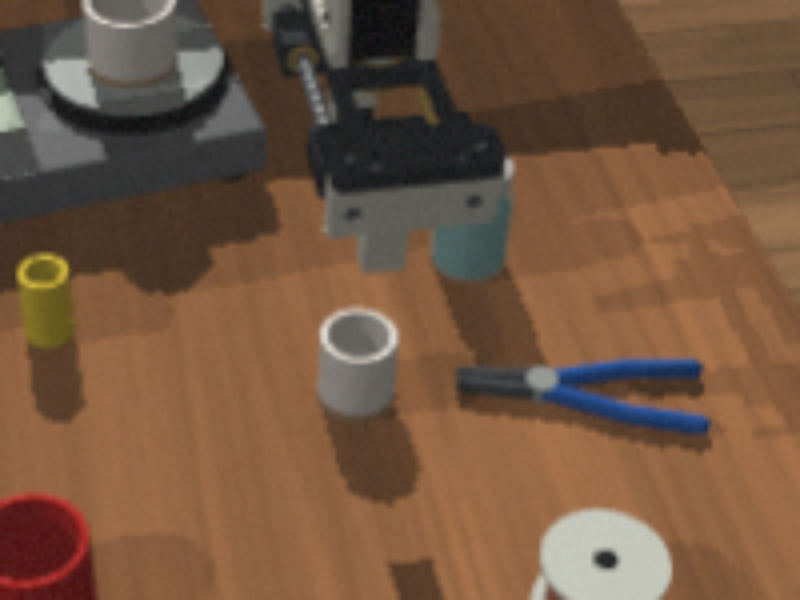

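m3 is unmoved at about (0.665, 0.016), crop position (358,360).

Call:
apply_moves(
  targets=[
    [[0,0.08,0.5],[0.03,0,0],60],
    [[0,0,0.5],[0,0,0],60],
    [[0,0,0.5],[0,0,0],60],
    [[0,0,0.5],[0,0,0],60],
    [[0,0,0.3],[0,0,0],60],
  ],
)

```text
time_s: 42.25
tcp_pos: [0.6651, 0.0123, 0.0547]
eef_rot: [-179.9, -0.2, -0.1]
contact_force: [0.8, 0.8, 0.4]
gripper_width: 0.0601
```

```bash
python3 go.py .665 .0165 .049 0
```

```text
t 42.25 tcp [0.6651 0.0123 0.0547] rot [-1.7993e+02 -1.6000e-01 -1.5000e-01] w 0.0601 F [0.79 0.85 0.36]
total shift [-0.   -0.1   0.14] turn [-0.01 -0.02 -0.02] rows 1
```

Call:
apply_moves(
  targets=[
    [[0,-0.1,0.08],[0,0,0],60],
    [[0,0,0],[0,0,0],60],
    [[0,0,0],[0,0,0],35],
    [[0,0,0],[0,0,0],35],
    [[0,0,0],[0,0,0],35],
  ],
  squeeze=30,
)

```text
time_s: 42.75
tcp_pos: [0.6653, 0.0149, 0.0522]
eef_rot: [-180.0, -0.2, -0.2]
contact_force: [0.0, -0.3, -1.3]
gripper_width: 0.0429
```

Call:
apply_moves(
  targets=[
    [[0,0,0],[0,0,0],35],
    [[0,0,-0.5],[0,0,0],35],
    [[0,0,-0.8],[0,0,0],35],
    [[0,0,-0.9],[0,0,0.1],35],
    [[-0.2,0.6,-0.8],[0,0,0.1],35],
  ],
)

```text
time_s: 43.25
tcp_pos: [0.654, -0.0079, 0.171]
eef_rot: [179.9, 0.4, -1.8]
contact_force: [0.2, -1.5, -1.8]
gripper_width: 0.0428
```

```bash
python3 go.py .535 -.281 .12 -1.4
```

```text
t 43.25 tcp [ 0.654  -0.0079  0.171 ] rot [179.94   0.36  -1.77] w 0.0428 F [ 0.17 -1.55 -1.77]
total shift [-2.76  6.91  1.3 ] turn [ 0.01  0.04 -0.05] rows 7
```

Call:
apply_moves(
  targets=[
    [[-0.4,0.95,0],[0,0.04,-0.05],35],
    [[-0.4,0.95,0],[0,0,0],35],
    [[-0.4,0.95,0],[0,0,0],35],
    [[-0.4,0.95,0],[0,0,0],35],
    [[-0.4,0.95,0],[0,0,0],35],
  ],
)

```text
time_s: 43.75
tcp_pos: [0.5712, -0.1987, 0.1793]
eef_rot: [-180.0, -0.8, -1.0]
contact_force: [0.8, -0.6, -1.5]
gripper_width: 0.0423
```

```bash
python3 go.py .5355 -.281 .08 -1.4
```

```text
t 43.75 tcp [ 0.5712 -0.1987  0.1793] rot [-179.97   -0.81   -0.97] w 0.0423 F [ 0.77 -0.6  -1.48]
total shift [-0.89  2.07  2.47] turn [-0.   -0.1   0.05] rows 3
```

Call:
apply_moves(
  targets=[
    [[-0.4,0.9,0],[0,-0.08,0.05],35],
    [[-0.35,0.8,0.2],[0,0,0],35],
    [[-0.05,0.2,0.5],[0,0,0],35],
    [[0,0,0.5],[0,0,0],35],
    [[0,0,0.3],[0,0,0],35],
  ],
)

```text
time_s: 44.25
tcp_pos: [0.5345, -0.2823, 0.1218]
eef_rot: [179.9, -0.6, -1.7]
contact_force: [0.5, -0.7, -1.0]
gripper_width: 0.0425
```

```bash
python3 go.py .5355 -.281 .07 -1.4
```

```text
t 44.25 tcp [ 0.5345 -0.2823  0.1218] rot [179.94  -0.58  -1.72] w 0.0425 F [ 0.53 -0.7  -1.03]
total shift [ 0.01 -0.04  1.3 ] turn [ 0.01 -0.07 -0.04] rows 2
```

Call:
apply_moves(
  targets=[
    [[0.01,-0.04,0.5],[0,-0.07,-0.04],35],
    [[0,0,0.5],[0,0,0],35],
    [[0,0,0.2],[0,0,0],35],
    [[0,0,0],[0,0,0],35],
  ],
)

```text
time_s: 44.65
tcp_pos: [0.5351, -0.2801, 0.0718]
eef_rot: [179.9, 0.1, -1.3]
contact_force: [1.1, -1.0, -0.8]
gripper_width: 0.0428
```

```bash
python3 go.py .5355 -.281 .058 -1.4
```

```text
t 44.65 tcp [ 0.5351 -0.2801  0.0718] rot [ 1.7994e+02  5.0000e-02 -1.3300e+00] w 0.0428 F [ 1.15 -0.98 -0.83]
total shift [0.01 0.02 0.34] turn [0.01 0.01 0.01] rows 1
```

Call:
apply_moves(
  targets=[
    [[0,0.02,0.15],[0,0,0],35],
    [[0,0,0.12],[0,0,0],35],
    [[0,0,0],[0,0,0],35],
  ],
)

```text
time_s: 44.95
tcp_pos: [0.5367, -0.2809, 0.0623]
eef_rot: [179.9, -0.1, -1.3]
contact_force: [0.0, 0.5, -1.1]
gripper_width: 0.0428
```

Call:
apply_moves(
  targets=[
    [[-0.01,0,0.06],[0,0,0],35],
    [[0,0,0.03],[0,0,0],35],
  ],
)

```text
time_s: 45.15
tcp_pos: [0.537, -0.281, 0.0596]
eef_rot: [179.9, -0.2, -1.2]
contact_force: [-0.8, 0.2, -1.9]
gripper_width: 0.0425
```

Call:
apply_moves(
  targets=[
    [[-0.02,0,0.06],[0,0,0],35],
    [[0,0,0.03],[0,0,0],35],
  ],
)

```text
time_s: 45.35
tcp_pos: [0.5371, -0.2811, 0.0577]
eef_rot: [179.8, -0.3, -1.2]
contact_force: [-4.9, 5.2, 15.6]
gripper_width: 0.0423
```

Call:
apply_moves(
  targets=[
    [[0,0,-0.01],[0,0,0],35],
    [[0,0,0],[0,0,0],56],
    [[0,0,0],[0,0,0],56],
    [[0,0,-0.4],[0,0,0],56],
    [[0,0,-0.9],[0,0,0],56],
  ],
)

```text
time_s: 45.85
tcp_pos: [0.5339, -0.2802, 0.1068]
eef_rot: [179.9, 0.1, -1.3]
contact_force: [0.5, -0.4, -0.5]
gripper_width: 0.0557
```

Call:
apply_moves(
  targets=[
    [[0,-0.3,-1],[0,0,0],56],
    [[0,-0.9,-0.6],[0,0,0],56],
    [[0,-1,0],[0,0,0],56],
    [[0,-1,0],[0,0,0],56],
    [[0,-1,0],[0,0,0],56],
  ],
)

```text
time_s: 46.35
tcp_pos: [0.5404, -0.1122, 0.1778]
eef_rot: [179.9, -0.4, -1.7]
contact_force: [1.3, -0.1, 0.9]
gripper_width: 0.0564
```

Call:
apply_moves(
  targets=[
    [[0,-1,0],[0,0,0],56],
    [[0,-0.5,0],[0,0,0],56],
    [[0,0,0],[0,0,0],56],
  ],
)

```text
time_s: 46.65
tcp_pos: [0.5424, -0.046, 0.1784]
eef_rot: [179.9, -0.5, -1.4]
contact_force: [0.3, -1.3, -0.5]
gripper_width: 0.0561
```

```bash
python3 look.py|grep -v '0.04 '
python3 - <<'E'
from h import *
c=cap('side');P=pts(c)
m=(P[...,2]>.10)&(P[...,2]<.112)&(P[...,0]>.52)&(P[...,0]<.63)&(P[...,1]>.2)&(P[...,1]<.35);q=P[m];print(len(q),q.min(0),q.max(0))
E
```

```text
31
side 0.046 22 [228. 198.] mid [0.4889 0.0959] size [0.013 0.027]
side 0.046 33 [181. 225.] mid [0.3809 0.0236] size [0.026 0.029]
side 0.046 108 [225. 269.] mid [ 0.4755 -0.1008] size [0.059 0.059]
side 0.046 29 [237. 258.] mid [ 0.4943 -0.0879] size [0.022 0.03 ]
side 0.046 235 [266. 304.] mid [ 0.5396 -0.2021] size [0.043 0.043]
side 0.046 147 [293. 303.] mid [ 0.5894 -0.2082] size [0.028 0.031]
side 0.046 370 [228. 340.] mid [ 0.4675 -0.2639] size [0.059 0.059]
side 0.046 155 [299. 337.] mid [ 0.5866 -0.2751] size [0.027 0.03 ]
side 0.046 273 [272. 345.] mid [ 0.5393 -0.2823] size [0.043 0.045]
side 0.046 190 [305. 378.] mid [ 0.5835 -0.345 ] size [0.029 0.031]
side 0.046 316 [277. 395.] mid [ 0.5367 -0.3647] size [0.041 0.044]
top 0.046 53 [358. 207.] mid [ 0.5868 -0.205 ] size [0.028 0.029]
top 0.046 57 [383. 208.] mid [ 0.5847 -0.2724] size [0.027 0.029]
top 0.046 55 [410. 209.] mid [ 0.5819 -0.3437] size [0.027 0.029]
top 0.046 83 [356. 226.] mid [ 0.5376 -0.1991] size [0.042 0.042]
top 0.046 32 [240. 244.] mid [0.494  0.0995] size [0.029 0.026]
top 0.046 16 [319. 241.] mid [ 0.4969 -0.1026] size [0.011 0.031]
top 0.046 128 [380. 253.] mid [ 0.4687 -0.2606] size [0.059 0.059]
top 0.046 19 [309. 257.] mid [ 0.4596 -0.0776] size [0.023 0.018]Traceback (most recent call last):
  File "<stdin>", line 3, in <module>
    return umr_minimum(a, axis, None, out, keepdims, initial, where)
ValueError: zero-size array to reduction operation minimum which has no identity
```

View pics/s_31.png

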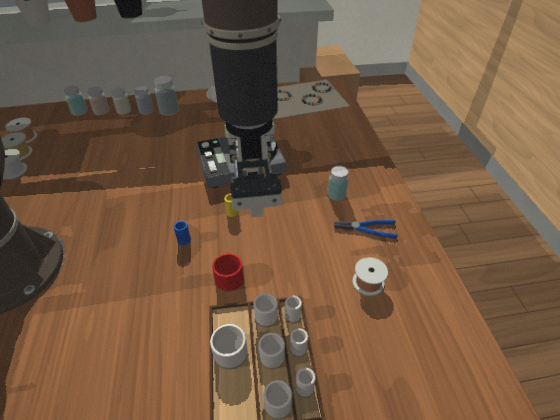

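View pics/t_31.png

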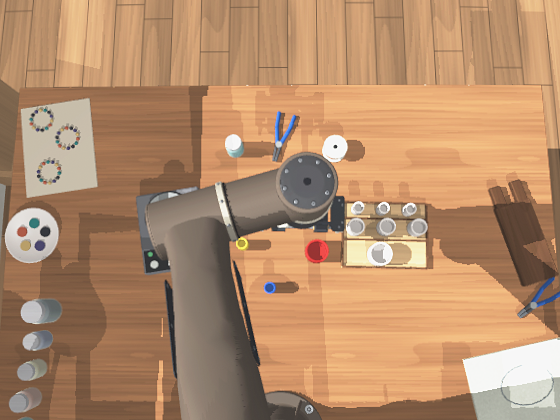

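Both views show all seven tray pots standing in their channels. L2 was knocked about 20 mm along the wide channel, to (228,345) in the side view. The arm hides the pan, so I'll move it aside to check.

Call:
apply_moves(
  targets=[
    [[0.8,0.6,0],[0,0,0],56],
    [[0.8,0.6,0],[0,0,0],56],
    [[0.7,0.4,0],[0,0,0],56],
    [[0,0,0],[0,0,0],56],
  ],
)

```text
time_s: 47.2
tcp_pos: [0.6342, -0.1221, 0.1789]
eef_rot: [179.9, -0.5, -1.7]
contact_force: [-1.7, -0.6, -0.1]
gripper_width: 0.0558
```

Run:
```python
from h import *
c=cap('side','sf.png');P=pts(c)
m=(P[...,2]>.10)&(P[...,2]<.112)&(P[...,0]>.52)&(P[...,0]<.63)&(P[...,1]>.2)&(P[...,1]<.35);q=P[m];print('pan pot',len(q),q.min(0).round(4),q.max(0).round(4))
for n,(x,y,R) in dict(l2=(.4685,-.261,.03),m1=(.5362,-.3625,.022),m2=(.538,-.2,.022),m3=(.5375,-.281,.022),s1=(.583,-.343,.015),s2=(.587,-.2055,.015),s3=(.586,-.273,.015)).items():
    d=np.hypot(P[...,0]-x,P[...,1]-y+.002)
    m=(d<R+.004)&(P[...,2]>.05)
    q=P[m]; A=np.c_[q[:,:2]-[x,y],np.ones(len(q))]
    k,*_=np.linalg.lstsq(A,q[:,2],rcond=None); print(n,len(q),'rim z',np.median(q[:,2]).round(4),q[:,2].max().round(4),'tilt',k[:2].round(3))
```

```text
pan pot 125 [0.5385 0.251  0.1001] [0.5966 0.3133 0.108 ]
l2 291 rim z 0.0533 0.0573 tilt [0.001 0.004]
m1 271 rim z 0.0534 0.0565 tilt [-0.001 -0.004]
m2 184 rim z 0.054 0.0574 tilt [0.016 0.006]
m3 227 rim z 0.0533 0.0559 tilt [0.01 0.01]
s1 154 rim z 0.0538 0.0562 tilt [-0.001  0.021]
s2 383 rim z 0.2512 0.2721 tilt [ 7.416 -0.402]
s3 125 rim z 0.0536 0.0569 tilt [-0.027 -0.008]
```

View pics/sf.png

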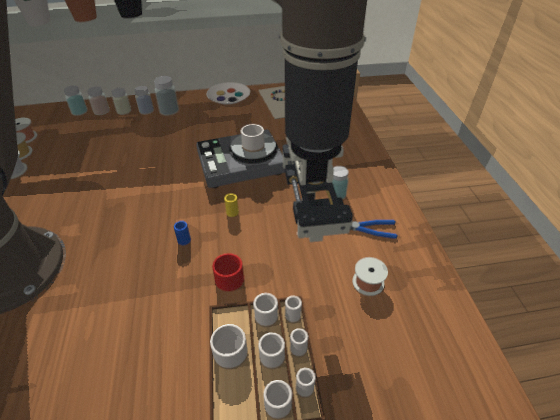

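```bash
python3 -c "
from h import *
c=cap('side');P=pts(c);m=(abs(P[...,0]-.588)<.018)&(abs(P[...,1]+.208)<.018)&(P[...,2]>.05)&(P[...,2]<.065);q=P[m];print(len(q),np.median(q[:,2]),q.min(0),q.max(0))
print(r.close_job())"
```

```text
113 0.053889553893638587 [ 0.57522412 -0.22344062  0.05017811] [ 0.6039498  -0.19364629  0.05710509]
the job is handed in; nothing more can be done
None
```

The bench is set up and I handed the job in at about 47 s of the 210 s allowed; the hand-in gives no verdict.

**Keys:** I pressed the power key and then the unit key with the pan empty. Both went fully down, with 27–28 N on the tool. I stood a large pot (the one I took as l1) in the middle of the pan, then pressed tare fully, with 13 N on the tool. I lifted off each key before the next one, but did not measure that each had come back up.

**Last checks:**
- **Pan pot:** it stands within about 3 mm of the pan centre, with its rim at about 106 mm, the height expected for a pot standing flat there.
- **Tray pots:** three small, three medium and one large are in their own channels. Their rims are at 53–54 mm, against 54 mm expected. Tilt is 0.03 rad or less for the six I could fit.
- **s2:** its tilt fit failed because the arm was in the way. A second reading gave a rim height of 53.9 mm, and it looks upright in the picture.
- **l2:** it shifted about 20 mm along the wide channel while the arm was elsewhere, probably the announced knock. It is still upright and within limits, so I left it.
- **Other objects:** the jar, spool, pliers and coloured look-alikes look untouched in the pictures. I did not measure them at the end.
- **Cameras:** the two disagreed by 2–4 mm, mostly in y. I settled it against the arm's own contact positions.

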